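# Wedge the cabinet door level and rub it down

## Robot

A 6-joint arm with a two-finger parallel gripper is mounted at the origin on the work surface. World frame = base frame: x ahead of the robot, y to its left, z up, the work surface at z = 0. Lengths are in m, angles in rad, forces in N, time in s.
With the tool pointing down it reaches from about 0.35 to 0.875 m from the base axis. Payload 4.2 kg.
Tool frame: the origin (TCP) lies midway between the tips of the shut fingers; the grasp point (between the pads) lies 19 mm behind it (r.pinch_z is the distance from the TCP to the grasp point, in m); x points along the fingers, z is the direction in which the jaws open and shut, and the axes are right-handed (so a half turn about x gives the same grasp; the last joint's range is limited). The gripper opens to 85 mm and grips with 20 to 120 N. Pads are 22 mm wide; open, the fingers measure 114 mm over their backs; the gripper's body (76 mm by 85 mm) begins 54 mm behind the grasp point. The pads swing forward as they close: fully open they stand 13 mm farther back than shut.
Start: joints at [-0.997, 0.385, 0.008, 0, -1.194, -0.259], TCP at [0.194, -0.594, 0.231] pointing down, gripper open.
Joint ranges: [-3.14, 3.14], [-1.21, 2.06], [-1.07, 1.41], [-3.16, 2.05], [-2.99, -0.16], [-3.1, 3.1]. Speed limits (rad/s): [2.79, 2.79, 3.14, 3.14, 3.14, 3.14].

## Interface

Orientations are given as a unit quaternion [x, y, z, w].
In Python, from station import r gives the robot as it stands.
- The arm moves only by the shell command python3 -m creep 'ROWS' [FORCE]. ROWS is a JSON object of lists of equal length, an entry for each row: "offset": the shift along the tool's x, y, z in mm, a list of three; "spin": the turn about the tool's x in rad; "claw": the opening, from 0 (shut) to 1 (fully open). A call has 1 to 12 rows; each row shifts and turns the pose as measured when the row begins, along the tool's axes as they then stand; what a row does not reach is not made up. A row lasts 1/10 s, in which the tool goes at most 50 mm and 8.59 degrees, less where a joint would pass 70% of its speed; a pose out of reach is approached as far as the arm can. A call with a gripper value outside its range is refused whole. The fingers move at their own pace and stop on an object; FORCE is the grip in N (left out, the last holds). Time passes only in rows, so rows that do not move let the fingers close. It gives the time, the measured TCP pose, the force and the opening at its end, in the units of the state.
- r.read_state(): the state, without advancing time (a new reading comes with each control period).
- r.camera(name): name is "side" or "top" or "wrist"; returns the picture (384x512x3 uint8, red, green, blue); there is no depth.
- r.calibration(name): a dict with "fx", "fy", "cx", "cy" (pixels), "R" (3x3) and "t" (3): a world point X has camera coordinates R X + t. Camera axes: x right, y down, z forward; pixel columns grow to the right and rows downward; lengths in m; the calibration is good to about 2 mm. A picture is of the moment at which its call begins: read the wrist's pose just before it. calibration takes no time and is no camera call; for the wrist camera it gives the pose at the moment of the call.
- r.finish_job(): hands the job in, once; it reports no verdict.
The state is a dict: "time": time; "joint_positions": joint angles; "joint_velocities": joint speeds; "tau": joint torques, N m; "eef_pos": TCP position; "ee_rot": TCP orientation; "force": force on the tool from outside, world axes, zero at the start; "moment": the same for the moment, N m; "opening": opening from 0.0 (shut) to 1.0 (fully open).
Only numpy, scipy, OpenCV 4.12 (cv2) and the standard library are available. Lean on these libraries where they do the work, as an engineer would, in place of code of your own. Each camera call takes 0.05 s, during which the arm holds its last target.

## Task

Slide the wooden wedge under the middle of the drooping cabinet door's free edge and tap it in until it holds the door level, and leave it there. Then take the sanding block from its tray, set it on the near end of the door's upper face (the end nearer the robot) and rub the door down in one unbroken stroke to its far end, pressing with firm, even hand pressure. Lay the block back in its tray, flat on its sanding face, and leave the jar, tin and cup alone.

Things in the scene. Friction and masses are not known exactly. Their poses are not given: they have to be found in the camera images.
- cabinet: Small wall cabinet for keys, primed off-white MDF, 240 x 160 x 55 mm, fixed, lying on its back on the steel bench with the open front up. Origin on the bench surface below the middle of the hinge line. x runs along the hinge line, away from the robot (240 mm, +-120); y points into the box, whose walls fill y = 0 to 160 mm up to z = 55 mm; the door lies on the -y side.
- door (a joint): The cabinet's slab door, primed off-white MDF, 240 mm along the hinge x 160 mm x 15 mm thick, 0.65 kg, hinged on brass butt hinges at cabinet y = 0, z = 55 mm and swung out past flat over the bench, free to swing. Angle in rad: 0 is level (upper face 55 mm, underside 40 mm above the bench, covering cabinet y = -1.5 to -161.5 mm); positive is free edge up; left alone it droops against a stop at -0.16, where the lower corner of its free edge is 14 mm above the bench.
- door_face (a point): Centre of the door's flat upper face, moving with the door: x along the hinge away from the robot (the near end is at x = -120 mm, the far end at +120 mm), y towards the hinge (face from -80 to +80 mm), z out of the face.
- door_edge (a point): Middle of the lower corner of the door's free edge, moving with the door; same axes as door_face.
- wedge: Loose pale wooden wedge, 200 mm long, 45 mm wide, 0.16 kg. Origin at the centre of its underside; the thin tip (5 mm thick) is at x = +100 mm and the heel (55 mm high) at x = -100 mm, so its sloping top is 30 - 0.25 x mm high; z up. Its sides, 45 mm apart in y, are upright and can be gripped near the heel. It is 40 mm high, the height of the level door's underside, at x = -40 mm.
- block: Hand sanding block, 110 x 65 mm and 58 mm high, 0.25 kg: reddish sanding sheet on a dark grey foam layer (z = 0 to 10 mm), black base plate (10 to 22 mm), and an orange grip rib 96 mm long in x, 30 mm wide in y, from z = 22 to 58 mm. Origin at the centre of the uncompressed sanding face (underside). The foam gives about 1 mm for every 2.5 N, and at most 8 mm.
- tray: Shallow aluminium tray, fixed, 160 (x) x 115 (y) mm outside, 15 mm high, wall and floor 3 mm, origin at the centre of its underside. The block starts in it, its length roughly along the tray's x.
- jar: Bystander: glass jar with a blue cap, 60 mm across, 100 mm high; origin under its centre.
- tin: Bystander: squat steel tin with a red band, 76 mm across, 70 mm high; origin under its centre.
- cup: Bystander: white plastic mixing cup, 72 mm across, 85 mm high; origin under its centre.
There are look-alikes about, which are no part of the job. What is meant by the wedge is not red, and is the smaller of those in its own colour. Leave any green look-alike of the block alone.

How it is judged:
On the way, in this order (a step that is already met when the one before it is completed fails the run):
1. the wedge, let go, bears on the door under the middle of its free edge and holds it level (value of joint door between -0.04 and 0.04 rad and contact force between wedge and door above 1 N and x of wedge in the frame of door_edge between -0.05 and 0.05 m and contact force between the fingers and wedge below 0.5 N and linear speed of wedge below 0.02 m/s), for 0.3 s.
2. the sanding block presses with 4 to 25 N on the near end of the level door (x of block in the frame of door_face between -0.115 and -0.055 m and y of block in the frame of door_face between -0.05 and 0.05 m and contact force between block and door between 4 and 25 N and value of joint door between -0.04 and 0.04 rad), for 0.15 s.
3. the block crosses the middle of the door without a break in its 4 to 25 N pressure (x of block in the frame of door_face between -0.04 and 0.04 m and y of block in the frame of door_face between -0.05 and 0.05 m and contact force between block and door between 4 and 25 N and value of joint door between -0.04 and 0.04 rad), for 0.35 s.
4. the block still presses with 4 to 25 N at the far end (x of block in the frame of door_face between 0.055 and 0.115 m and y of block in the frame of door_face between -0.05 and 0.05 m and contact force between block and door between 4 and 25 N and value of joint door between -0.04 and 0.04 rad), for 0.15 s.
At the end, for the whole second after the job is handed in: Door level within 0.04 rad, borne by the wedge (over 1 N), whose centre is within 50 mm of the edge's middle along the hinge; block flat on its sanding face in the tray, within 40 mm (x) and 35 mm (y) of the tray's centre; both at rest and released (value of joint door between -0.04 and 0.04 rad and contact force between wedge and door above 1 N and x of wedge in the frame of door_edge between -0.05 and 0.05 m and x of block in the frame of tray between -0.04 and 0.04 m and y of block in the frame of tray between -0.035 and 0.035 m and z of block in the frame of tray below 0.008 m and angle between block's own z axis and vertical below 0.1 rad and linear speed of each of block, wedge below 0.02 m/s); the robot touches nothing.
It fails at once if the jar, tin or cup is pushed more than 30 mm from its place (distance of any of jar, tin, cup from where it was at the start of the episode above 0.03 m).
It fails at once if the block is lifted off the middle of the door face, breaking the stroke (x of block in the frame of door_face between -0.055 and 0.055 m and y of block in the frame of door_face between -0.05 and 0.05 m and z of block in the frame of door_face between 0.003 and 0.012 m and contact force between block and door below 0.3 N).
It fails at once if the block is borne down on the door with more than 40 N (contact force between block and door above 40 N).
It fails at once if the block is dropped or slammed into its tray (over 40 N) (contact force between block and tray above 40 N).
It also fails if it takes over 72 s, if anything falls off the work surface, if the arm or the gripper's body presses on something with over 40 N, if the wrist force passes 120 N, or if a joint passes its speed limit or range.

## Working session

There is one attempt and no reset: what is moved stays moved. The work goes in short steps, Python scripts to look and compute and a shell command to move; the robot and the scene stay as the last step left them, time stands still between calls to the robot, and variables do not carry over. Pictures are saved under pics/ and viewed, and the job is handed in when it is done.

```bash
ls; mkdir -p pics; python3 - <<'E'
from station import r
import cv2
for n in ["top","side","wrist"]:
    im=r.camera(n); cv2.imwrite(f"pics/{n}0.png",im[:,:,::-1])
    c=r.calibration(n); print(n,c)
print(r.read_state(), r.pinch_z)
E
```

```text
pics
top {'fx': 368.7493955534131, 'fy': 368.7493955534131, 'cx': 254.24304535371573, 'cy': 192.0714371194503, 'R': array([[ 0.00591232, -0.99993413,  0.0098377 ],
       [-0.99394306, -0.00695592, -0.10967588],
       [ 0.10973709, -0.00912968, -0.99391872]]), 't': array([-0.0225404 ,  0.55133186,  1.35880895])}
side {'fx': 401.13787444781065, 'fy': 401.13787444781065, 'cx': 249.04601756095462, 'cy': 194.02105223026328, 'R': array([[-0.85255726, -0.52257276, -0.00798892],
       [-0.38518452,  0.63859833, -0.66620196],
       [ 0.35324071, -0.56489811, -0.74572859]]), 't': array([0.4581448 , 0.28013434, 1.01152404])}
wrist {'fx': 270.08975116439467, 'fy': 270.08975116439467, 'cx': 253.40897538721967, 'cy': 189.11454317107854, 'R': array([[-0.31066682,  0.95051707,  0.00185407],
       [ 0.89859445,  0.29305945,  0.32656419],
       [ 0.30986148,  0.10311871, -0.94517321]]), 't': array([ 0.62306216, -0.04325403,  0.38194753])}
{'time': 0.15, 'joint_positions': array([-9.97388233e-01,  3.85361048e-01,  6.94901294e-03, -3.28439891e-04,
       -1.19404667e+00, -2.58625617e-01]), 'joint_velocities': array([-2.51605563e-04, -3.46555078e-03,  5.07702527e-03,  2.51876454e-03,
        5.52732995e-05,  2.24593489e-03]), 'tau': array([-2.01394405e-04, -3.92679226e+01,  1.88582075e+01,  4.18864042e+00,
       -3.44023691e-03,  4.05816138e-06]), 'eef_pos': array([ 0.19338852, -0.59385718,  0.23049142]), 'ee_rot': array([-0.5716564 ,  0.4151703 ,  0.57267465,  0.41579601]), 'force': array([ 0.09424001, -0.25594917,  0.26300916]), 'moment': array([0.0265315 , 0.0401025 , 0.01020734]), 'opening': 0.9940019551203284} 0.0187
```

View pics/top0.png

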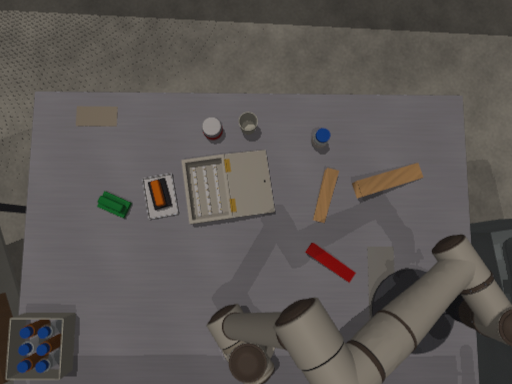

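View pics/side0.png

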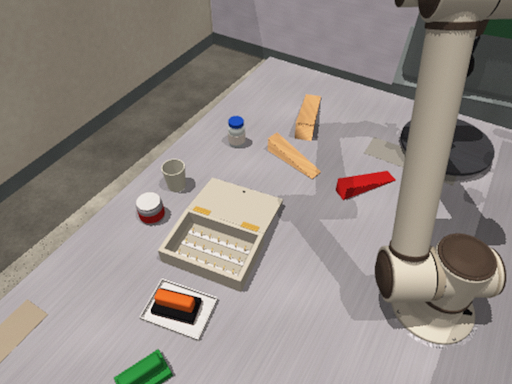

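View pics/wrist0.png

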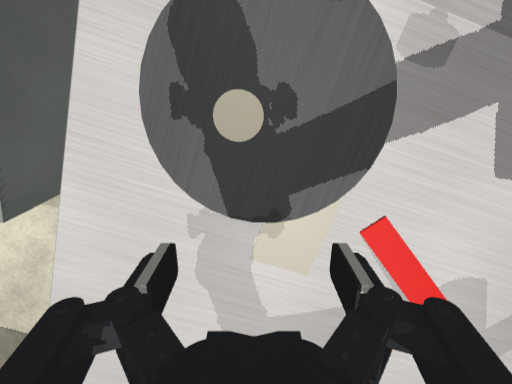

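The top view shows the cabinet at (208,188), its door at (250,183), the tray and block at (160,195), the green look-alike at (115,204), the cup at (248,121), the tin at (212,128) and the jar at (322,135). There are three wedge candidates:
- Wood at (326,195).
- A larger wooden one at (388,180).
- A red one at (330,262).

The wedge meant is not red and is the smaller in its colour, so it should be the one at (326,195). I'll confirm that in a crop.

```bash
cat > h.py <<'E'
import numpy as np, cv2
from station import r
def ray(cal,u,v,z):
    R=np.array(cal["R"]);t=np.array(cal["t"]);C=-R.T@t
    d=R.T@np.array([(u-cal["cx"])/cal["fx"],(v-cal["cy"])/cal["fy"],1.])
    return C+d*(z-C[2])/d[2]
def proj(cal,X):
    c=np.array(cal["R"])@np.array(X)+np.array(cal["t"])
    return np.array([cal["fx"]*c[0]/c[2]+cal["cx"],cal["fy"]*c[1]/c[2]+cal["cy"]])
E
python3 - <<'E'
import cv2
im=cv2.imread("pics/top0.png")
cv2.imwrite("pics/c1.png",cv2.resize(im[130:250,290:440],None,fx=5,fy=5,interpolation=cv2.INTER_CUBIC))
cv2.imwrite("pics/c2.png",cv2.resize(im[140:235,135:285],None,fx=5,fy=5,interpolation=cv2.INTER_CUBIC))
E
```

```text
(no output)
```

View pics/c1.png

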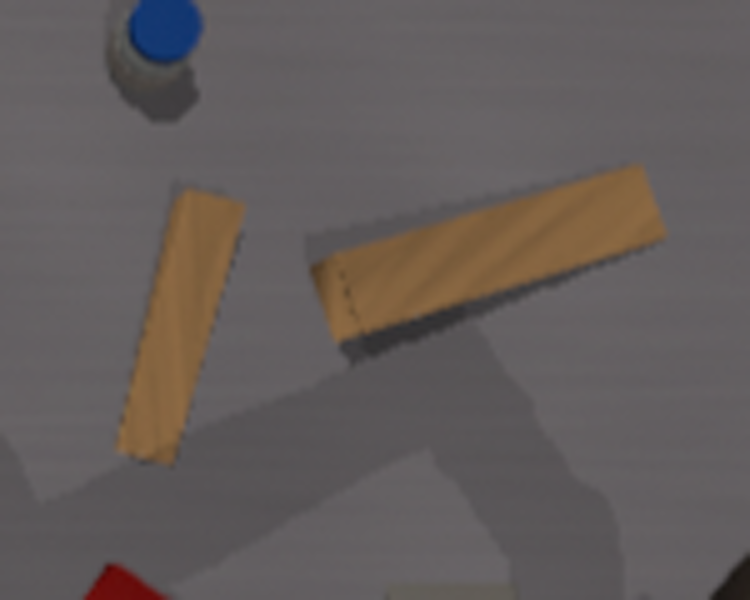

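View pics/c2.png

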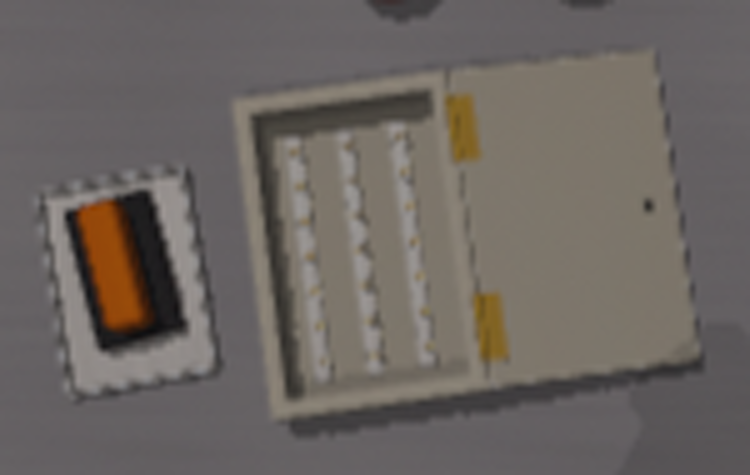

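```bash
python3 - <<'E'
import cv2
im=cv2.imread("pics/side0.png")
cv2.imwrite("pics/c3.png",cv2.resize(im[80:200,220:340],None,fx=5,fy=5,interpolation=cv2.INTER_CUBIC))
cv2.imwrite("pics/c4.png",cv2.resize(im[165:345,130:295],None,fx=4,fy=3.3,interpolation=cv2.INTER_CUBIC))
E
```

```text
(no output)
```

View pics/c3.png

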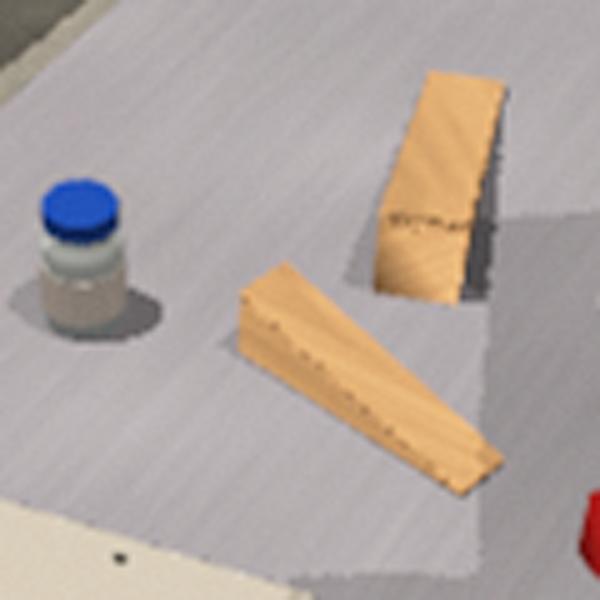

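View pics/c4.png

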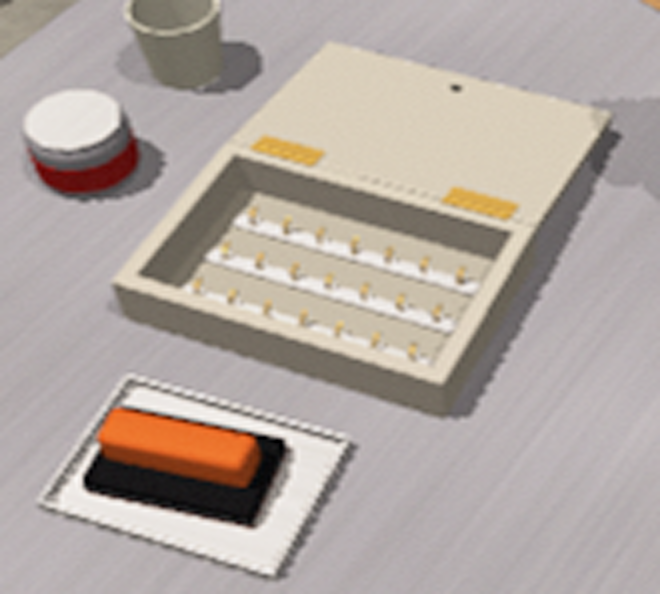

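```bash
python3 - <<'E'
from h import *
np.set_printoptions(precision=4,suppress=True)
T=r.calibration("top");S=r.calibration("side")
c1=lambda a,b:(290+(a+.5)/5-.5,130+(b+.5)/5-.5); c2=lambda a,b:(135+(a+.5)/5-.5,140+(b+.5)/5-.5)
h=[ray(T,*c1(*p),.055) for p in [(183,190),(245,205)]]
t=[ray(T,*c1(*p),.005) for p in [(117,450),(177,463)]]
print("heel",h,"tip",t)
hm=np.mean(h,0);tm=np.mean(t,0);d=tm-hm;print("c",(hm+tm)/2,"len",np.hypot(*d[:2]),"yaw",np.arctan2(d[1],d[0]))
# cabinet corners z=.055 : outer box: left-far, right-far(hinge), left-near,right-near(hinge)
P=dict(LF=(235,100),HF=(447,70),LN=(272,418),HN=(487,378))
Q={k:ray(T,*c2(*v),.055) for k,v in P.items()};print(Q)
D={k:ray(T,*c2(*v),.0293) for k,v in dict(DF=(655,50),DN=(700,362)).items()};print(D)
Tr={k:ray(T,*c2(*v),.015) for k,v in dict(a=(40,190),b=(185,168),c=(215,375),d=(72,400)).items()};print(Tr, np.mean(list(Tr.values()),0))
O={k:ray(T,*c2(*v),.058) for k,v in dict(a=(78,205),b=(122,198),c=(148,325),d=(105,333)).items()};print(O,np.mean(list(O.values()),0))
B={k:ray(T,*c2(*v),.022) for k,v in dict(a=(65,210),b=(150,192),c=(187,332),d=(105,350)).items()};print(B,np.mean(list(B.values()),0))
# orange mask
im=cv2.imread("pics/top0.png");hsv=cv2.cvtColor(im,cv2.COLOR_BGR2HSV)
m=cv2.inRange(hsv,(3,180,80),(18,255,255));m[:, :140]=0;m[:,185:]=0
cs,_=cv2.findContours(m,0,2);c=max(cs,key=cv2.contourArea);print(cv2.minAreaRect(c))
for n,pt in dict(cup=(248,121),tin=(212,128),jar=(322,135)).items(): print(n,ray(T,*pt,.085))
E
```

```text
heel [array([ 0.6426, -0.287 ,  0.055 ]), array([ 0.6316, -0.3332,  0.055 ])] tip [array([ 0.4503, -0.2438,  0.005 ]), array([ 0.4407, -0.2895,  0.005 ])]
c [ 0.5413 -0.2884  0.03  ] len 0.19647163513143326 yaw 2.9186163556216123
{'LF': array([0.6687, 0.2529, 0.055 ]), 'HF': array([0.6927, 0.0952, 0.055 ]), 'LN': array([0.4325, 0.2194, 0.055 ]), 'HN': array([0.4627, 0.0624, 0.055 ])}
{'DF': array([ 0.7151, -0.0614,  0.0293]), 'DN': array([ 0.4769, -0.0958,  0.0293])}
{'a': array([0.6057, 0.4071, 0.015 ]), 'b': array([0.6235, 0.2972, 0.015 ]), 'c': array([0.4656, 0.2698, 0.015 ]), 'd': array([0.446 , 0.3768, 0.015 ])} [0.5352 0.3377 0.015 ]
{'a': array([0.5884, 0.3659, 0.058 ]), 'b': array([0.5938, 0.3337, 0.058 ]), 'c': array([0.4999, 0.3114, 0.058 ]), 'd': array([0.4938, 0.3427, 0.058 ])} [0.544  0.3384 0.058 ]
{'a': array([0.5895, 0.3855, 0.022 ]), 'b': array([0.6038, 0.3217, 0.022 ]), 'c': array([0.4975, 0.2904, 0.022 ]), 'd': array([0.4835, 0.3515, 0.022 ])} [0.5436 0.3373 0.022 ]
((156.67648315429688, 192.7058868408203), (24.981168746948242, 8.246211051940918), 75.96376037597656)
cup [0.8096 0.0062 0.085 ]
tin [0.7819 0.1386 0.085 ]
jar [ 0.759  -0.2671  0.085 ]
```

```bash
cat >> h.py <<'E'
from scipy.spatial.transform import Rotation as Ro
CO=np.array([.574,.0786]);CY=0.1414
def plan(x,y,z,jaw=None):
    s=r.read_state();p=s["eef_pos"];R=Ro.from_quat(s["ee_rot"]).as_matrix()
    print("t %.2f pos %s toolx %s jawyaw %.4f F %s open %.3f q6 %.3f"%(s["time"],p.round(4),R[:,0].round(4),np.arctan2(R[1,2],R[0,2]),s["force"].round(2),s["opening"],s["joint_positions"][5]))
    sp=0
    if jaw is not None:
        a=np.arctan2(R[1,2],R[0,2]); sp=(a-jaw+np.pi/2)%np.pi-np.pi/2
        # tool x is down: + spin about x turns jaw yaw by -spin
    R2=R@Ro.from_rotvec([sp,0,0]).as_matrix()
    o=R2.T@(np.array([x,y,z])-p)*1000
    o1=R.T@(np.array([x,y,z])-p)*1000
    print("spin %.4f rad (%.1f rows of .149) ; offset after spin (tool mm) %s ; before spin %s"%(sp,abs(sp)/.149,o.round(1),o1.round(1)))
E
python3 - <<'E'
from h import *
# wedge heel grasp at wedge x=-.08 ; center (.5413,-.2884), yaw 2.9186
g=np.array([.5413,-.2884])-.08*np.array([np.cos(2.9186),np.sin(2.9186)]);print(g)
plan(g[0],g[1],.20,2.9186-np.pi/2)
E
```

```text
[ 0.6193192  -0.30609193]
t 0.15 pos [ 0.1934 -0.5939  0.2305] toolx [-6.0e-04  1.6e-03 -1.0e+00] jawyaw 1.8855 F [ 0.09 -0.26  0.26] open 0.994 q6 -0.259
spin 0.5377 rad (3.6 rows of .149) ; offset after spin (tool mm) [  30.7 -351.8  374.8] ; before spin [  30.7 -494.1  141.8]
```

```bash
python3 -m creep '{"offset":[[0,0,0],[0,0,0],[0,0,0],[0,0,0]],"spin":[0.134,0.134,0.134,0.134],"claw":[1,1,1,1]}' 40
python3 -m creep '{"offset":[[0,-32,34],[0,-32,34],[0,-32,34],[0,-32,34],[0,-32,34],[0,-32,34],[0,-32,34],[0,-32,34],[0,-32,34],[0,-32,34],[0,-32,34]],"spin":[0,0,0,0,0,0,0,0,0,0,0],"claw":[1,1,1,1,1,1,1,1,1,1,1]}'
python3 - <<'E'
from h import *
plan(.6193,-.3061,.20,2.9186-np.pi/2)
c=r.calibration("wrist");im=r.camera("wrist");cv2.imwrite("pics/w1.png",im[:,:,::-1])
np.save("w1.npy",c,allow_pickle=True)
plan(.6193,-.3061,.20,2.9186-np.pi/2)
E
```

```text
time: 0.55
eef_pos: [0.1931, -0.5929, 0.2285]
ee_rot: [-0.434, 0.556, 0.438, 0.557]
force: [0.7, -0.7, 0.2]
opening: 0.996
time: 1.65
eef_pos: [0.6357, -0.3087, 0.2243]
ee_rot: [-0.427, 0.56, 0.436, 0.56]
force: [-0.1, -0.8, 0.3]
opening: 1.0
t 1.65 pos [ 0.6357 -0.3087  0.2243] toolx [-0.0082  0.0101 -0.9999] jawyaw 1.3139 F [-0.05 -0.82  0.33] open 1.000 q6 -1.598
spin -0.0339 rad (0.2 rows of .149) ; offset after spin (tool mm) [24.5 16.3 -1.3] ; before spin [24.5 16.3 -1.8]
t 1.70 pos [ 0.6415 -0.3046  0.2228] toolx [-0.0056  0.0101 -0.9999] jawyaw 1.3197 F [ 4.78 -0.18  0.72] open 0.998 q6 -1.599
spin -0.0281 rad (0.2 rows of .149) ; offset after spin (tool mm) [22.9 21.2 -6.6] ; before spin [22.9 21.  -7.2]
```

View pics/w1.png

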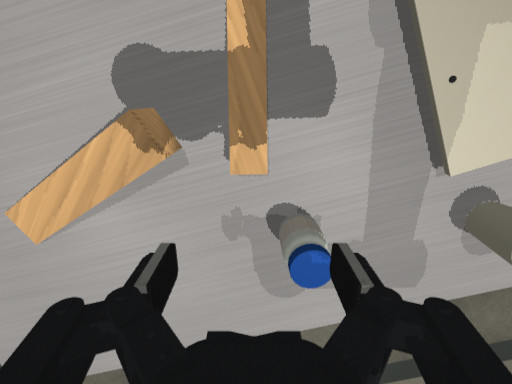

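```bash
python3 -m creep '{"offset":[[0,10,-3],[10,10,-3],[0,0,0],[0,0,0]],"spin":[-0.028,0,0,0],"claw":[1,1,1,1]}'
python3 - <<'E'
from h import *
plan(.6193,-.3061,.20,2.9186-np.pi/2)
c=r.calibration("wrist");im=r.camera("wrist");cv2.imwrite("pics/w2.png",im[:,:,::-1])
cv2.imwrite("pics/w2c.png",cv2.resize(im[0:200,180:330,::-1],None,fx=4,fy=3,interpolation=cv2.INTER_CUBIC))
import pickle;pickle.dump(c,open("w2.pkl","wb"))
print("cam",-c["R"].T@c["t"])
plan(.6193,-.3061,.20,2.9186-np.pi/2)
E
```

```text
time: 2.1
eef_pos: [0.6207, -0.3031, 0.2099]
ee_rot: [-0.438, 0.551, 0.449, 0.551]
force: [0.0, -0.2, 0.8]
opening: 1.001
t 2.10 pos [ 0.6207 -0.3031  0.2099] toolx [-0.0099  0.0114 -0.9999] jawyaw 1.3548 F [ 0.   -0.16  0.76] open 1.001 q6 -1.559
spin 0.0070 rad (0.0 rows of .149) ; offset after spin (tool mm) [ 9.8  0.6 -3.4] ; before spin [ 9.8  0.6 -3.4]
cam [ 0.54050307 -0.28533131  0.35434445]
t 2.15 pos [ 0.6205 -0.3031  0.2097] toolx [-0.0102  0.0119 -0.9999] jawyaw 1.3544 F [-0.37 -1.09  0.48] open 1.001 q6 -1.559
spin 0.0066 rad (0.0 rows of .149) ; offset after spin (tool mm) [ 9.7  0.4 -3.3] ; before spin [ 9.7  0.4 -3.3]
```

View pics/w2c.png

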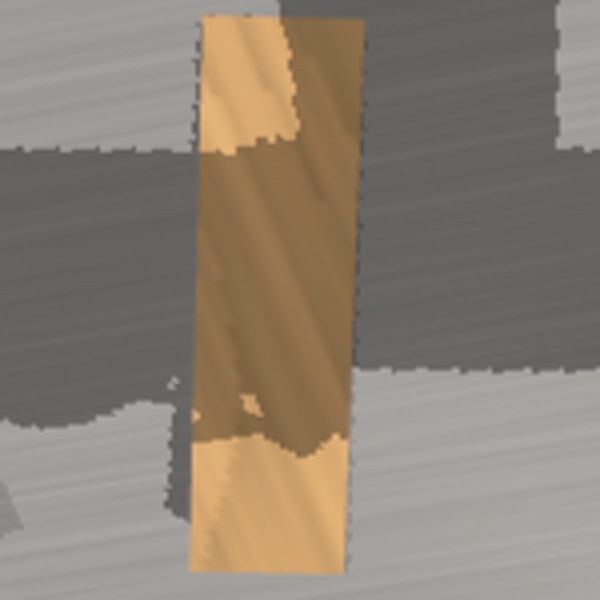

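```bash
python3 - <<'E'
from h import *
import pickle
c=pickle.load(open("w2.pkl","rb"))
f=lambda a,b:(180+(a+.5)/4-.5,(b+.5)/3-.5)
h=[ray(c,*f(190,572),.055),ray(c,*f(345,572),.055)];t=[ray(c,*f(200,15),.005),ray(c,*f(365,18),.005)]
print(h,t);hm=np.mean(h,0);tm=np.mean(t,0);d=tm-hm;yaw=np.arctan2(d[1],d[0])
print(hm,tm,(hm+tm)/2,np.hypot(*d[:2]),yaw)
u=d[:2]/np.hypot(*d[:2]);g=hm[:2]+.020*u;print("grasp",g)
plan(g[0],g[1],.11,yaw-np.pi/2)
E
```

```text
[array([ 0.63304884, -0.33421501,  0.055     ]), array([ 0.64283714, -0.28998104,  0.055     ])] [array([ 0.43801333, -0.28680471,  0.005     ]), array([ 0.44860173, -0.24219557,  0.005     ])]
[ 0.63794299 -0.31209803  0.055     ] [ 0.44330753 -0.26450014  0.005     ] [ 0.54062526 -0.28829909  0.03      ] 0.2003709563010503 2.9017509954942797
grasp [ 0.61851548 -0.30734705]
t 2.15 pos [ 0.6205 -0.3031  0.2097] toolx [-0.0102  0.0119 -0.9999] jawyaw 1.3544 F [-0.37 -1.09  0.48] open 1.001 q6 -1.559
spin 0.0235 rad (0.2 rows of .149) ; offset after spin (tool mm) [99.6 -0.4 -5.5] ; before spin [99.6 -0.2 -5.5]
```

```bash
python3 -m creep '{"offset":[[25,0,-3],[25,0,-2],[25,0,0],[20,0,0],[0,0,0],[0,0,0]],"spin":[0.023,0,0,0,0,0],"claw":[1,1,1,1,1,1]}'
python3 - <<'E'
from h import *
plan(.6185,-.3073,.017,2.9018-np.pi/2)
E
```

```text
time: 2.75
eef_pos: [0.6197, -0.3118, 0.1181]
ee_rot: [-0.433, 0.556, 0.438, 0.559]
force: [0.5, -0.3, 1.2]
opening: 1.004
t 2.75 pos [ 0.6197 -0.3118  0.1181] toolx [-2.0e-04  7.6e-03 -1.0e+00] jawyaw 1.3269 F [ 0.51 -0.32  1.25] open 1.004 q6 -1.573
spin -0.0041 rad (0.0 rows of .149) ; offset after spin (tool mm) [101.1   2.1   3.4] ; before spin [101.1   2.1   3.4]
```

```bash
python3 -m creep '{"offset":[[20,1,2],[25,0,1],[25,0,1],[20,0,0],[10,0,0],[0,0,0]],"spin":[0,0,0,0,0,0],"claw":[1,1,1,1,1,1]}'
python3 - <<'E'
from h import *
plan(.6185,-.3073,.017,2.9018-np.pi/2)
E
```

```text
time: 3.35
eef_pos: [0.6278, -0.3112, 0.0279]
ee_rot: [-0.44, 0.551, 0.431, 0.563]
force: [0.5, 0.2, 0.1]
opening: 0.996
t 3.35 pos [ 0.6278 -0.3112  0.0279] toolx [ 2.050e-02 -4.000e-04 -9.998e-01] jawyaw 1.3274 F [0.52 0.18 0.12] open 0.996 q6 -1.578
spin -0.0036 rad (0.0 rows of .149) ; offset after spin (tool mm) [10.8 10.2  1.6] ; before spin [10.8 10.2  1.5]
```

```bash
python3 -m creep '{"offset":[[4,5,1],[4,4,1],[2,1,0],[0,0,0]],"spin":[0,0,0,0],"claw":[1,1,1,1]}'
python3 -m creep '{"offset":[[0,0,0],[0,0,0],[0,0,0],[0,0,0],[0,0,0],[0,0,0]],"spin":[0,0,0,0,0,0],"claw":[0.5,0.4,0.4,0.3,0.3,0.3]}' 40
python3 - <<'E'
from h import *
plan(.6185,-.3073,.017,2.9018-np.pi/2)
im=r.camera("wrist");cv2.imwrite("pics/w3.png",im[:,:,::-1])
E
```

```text
time: 3.75
eef_pos: [0.6206, -0.3076, 0.022]
ee_rot: [-0.443, 0.55, 0.429, 0.564]
force: [0.2, -0.1, 0.4]
opening: 1.002
time: 4.35
eef_pos: [0.6216, -0.308, 0.0236]
ee_rot: [-0.444, 0.549, 0.428, 0.564]
force: [0.6, -0.4, 1.6]
opening: 0.516
t 4.35 pos [ 0.6216 -0.308   0.0236] toolx [ 0.0302 -0.0042 -0.9995] jawyaw 1.3287 F [ 0.59 -0.41  1.64] open 0.516 q6 -1.582
spin -0.0023 rad (0.0 rows of .149) ; offset after spin (tool mm) [ 6.5  3.4 -0.1] ; before spin [ 6.5  3.4 -0.1]
```

View pics/w3.png

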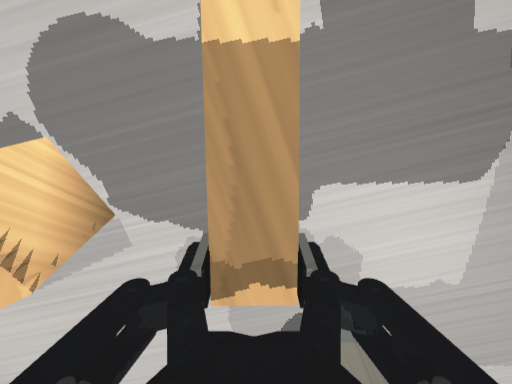

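The wedge is gripped; the pads are on it around (210–300, 250–300). But the 70° turn would bring joint 6 close to its limit, so I'll regrip half a turn round.

```bash
python3 -m creep '{"offset":[[0,0,0],[0,0,0],[0,0,0],[-15,0,0],[-25,0,0],[-25,0,0],[-15,0,0],[0,0,0]],"spin":[0,0,0,0,0,0,0,0],"claw":[1,1,1,1,1,1,1,1]}' 40
python3 -m creep '{"offset":[[0,0,0],[0,0,0],[0,0,0],[0,0,0],[0,0,0],[0,0,0],[0,0,0],[0,0,0],[0,0,0],[0,0,0],[0,0,0]],"spin":[-0.148,-0.148,-0.148,-0.148,-0.148,-0.148,-0.148,-0.148,-0.148,-0.148,-0.148],"claw":[1,1,1,1,1,1,1,1,1,1,1]}'
python3 -m creep '{"offset":[[0,0,0],[0,0,0],[0,0,0],[0,0,0],[0,0,0],[0,0,0],[0,0,0],[0,0,0],[0,0,0],[0,0,0],[0,0,0]],"spin":[-0.148,-0.148,-0.148,-0.148,-0.148,-0.148,-0.148,-0.148,-0.148,0,0],"claw":[1,1,1,1,1,1,1,1,1,1,1]}'
python3 - <<'E'
from h import *
plan(.6185,-.3073,.017,2.9018-np.pi/2)
E
```

```text
time: 5.2
eef_pos: [0.6192, -0.3081, 0.1096]
ee_rot: [-0.444, 0.549, 0.428, 0.564]
force: [-0.2, -0.1, -0.6]
opening: 0.997
time: 6.3
eef_pos: [0.6162, -0.3068, 0.1077]
ee_rot: [0.714, -0.056, -0.696, -0.056]
force: [-0.1, 0.4, 0.6]
opening: 1.0
time: 7.4
eef_pos: [0.6122, -0.3053, 0.1026]
ee_rot: [0.591, 0.393, -0.581, 0.399]
force: [-0.5, -0.4, 0.3]
opening: 0.997
t 7.40 pos [ 0.6122 -0.3053  0.1026] toolx [ 0.017   0.0019 -0.9999] jawyaw -1.9531 F [-0.52 -0.45  0.25] open 0.997 q6 1.422
spin -0.1425 rad (1.0 rows of .149) ; offset after spin (tool mm) [85.7  5.2  1. ] ; before spin [85.7  5.3  0.2]
```

```bash
python3 -m creep '{"offset":[[0,2,0],[15,2,0],[20,1,0],[20,0,0],[15,0,0],[10,0,0],[0,0,0]],"spin":[-0.142,0,0,0,0,0,0],"claw":[1,1,1,1,1,1,1]}'
python3 - <<'E'
from h import *
plan(.6185,-.3073,.017,2.9018-np.pi/2)
E
```

```text
time: 8.1
eef_pos: [0.6171, -0.3059, 0.0145]
ee_rot: [0.566, 0.428, -0.557, 0.432]
force: [0.0, 0.4, -0.5]
opening: 1.0
t 8.10 pos [ 0.6171 -0.3059  0.0145] toolx [ 0.0138  0.0039 -0.9999] jawyaw -1.8353 F [ 0.03  0.38 -0.54] open 1.000 q6 1.542
spin -0.0247 rad (0.2 rows of .149) ; offset after spin (tool mm) [-2.4  1.7  1. ] ; before spin [-2.4  1.8  1. ]
```

```bash
python3 -m creep '{"offset":[[-2,0,0],[0,0,0],[0,0,0],[0,0,0],[0,0,0],[0,0,0]],"spin":[-0.02,0,0,0,0,0],"claw":[0.5,0.4,0.4,0.3,0.3,0.3]}' 70
python3 -m creep '{"offset":[[-4,0,0],[0,0,0],[0,0,0],[0,0,0],[0,0,0],[0,0,0],[0,0,0],[0,0,0],[0,0,0],[0,0,0]],"spin":[0,0.148,0.148,0.148,0.148,0.148,0.148,0.148,0.1,0],"claw":[0.3,0.3,0.3,0.3,0.3,0.3,0.3,0.3,0.3,0.3]}' 70
python3 - <<'E'
from h import *
plan(.6277,-.2976,.02,.1414)
im=r.camera("top");cv2.imwrite("pics/t4.png",cv2.resize(im[120:260,190:400,::-1],None,fx=3.5,fy=3.5,interpolation=cv2.INTER_CUBIC))
im=r.camera("wrist");cv2.imwrite("pics/w4.png",im[:,:,::-1])
E
```

```text
time: 8.7
eef_pos: [0.6184, -0.3063, 0.019]
ee_rot: [0.563, 0.432, -0.552, 0.438]
force: [0.3, 0.1, -1.2]
opening: 0.513
time: 9.7
eef_pos: [0.6171, -0.3061, 0.0238]
ee_rot: [0.71, 0.059, -0.699, 0.057]
force: [-0.3, -0.4, -1.6]
opening: 0.519
t 9.70 pos [ 0.6171 -0.3061  0.0238] toolx [ 0.0155  0.0034 -0.9999] jawyaw -2.9770 F [-0.28 -0.39 -1.57] open 0.519 q6 0.400
spin 0.0232 rad (0.2 rows of .149) ; offset after spin (tool mm) [  4.   -6.9 -11.6] ; before spin [  4.   -6.6 -11.7]
```

View pics/t4.png

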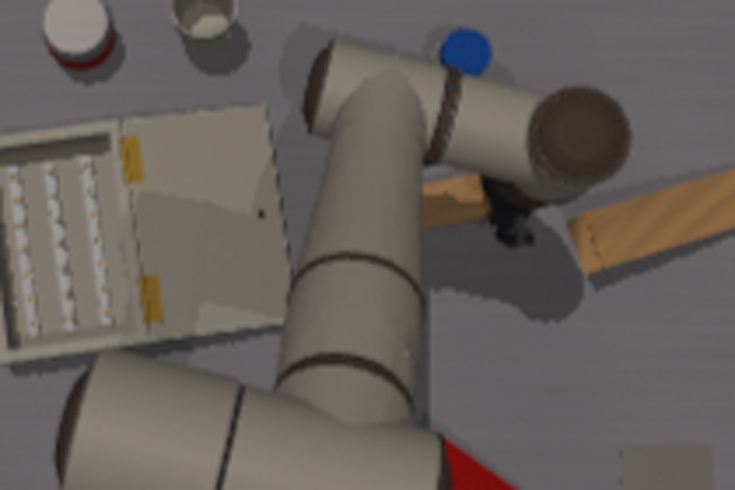

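View pics/w4.png

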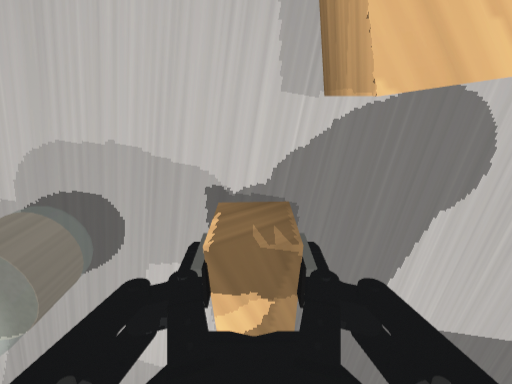

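```bash
python3 -m creep '{"offset":[[1,0,-4],[2,0,-4],[2,0,-4],[0,0,0],[0,0,0]],"spin":[0.023,0,0,0,0],"claw":[0.3,0.3,0.3,0.3,0.3]}' 70
cat >> h.py <<'E'
def cab():
    s=r.read_state();p=s["eef_pos"];d=p[:2]-CO
    print("cab xy %.4f %.4f"%(d[0]*np.cos(CY)+d[1]*np.sin(CY),-d[0]*np.sin(CY)+d[1]*np.cos(CY)))
E
python3 - <<'E'
from h import *
e=lambda x,y:CO+x*np.array([np.cos(CY),np.sin(CY)])+y*np.array([-np.sin(CY),np.cos(CY)])
cab();p=e(0,-.2025);plan(p[0],p[1],.018,CY)
E
```

```text
time: 10.3
eef_pos: [0.6303, -0.3039, 0.0182]
ee_rot: [0.711, 0.052, -0.7, 0.051]
force: [-0.3, 0.0, -1.3]
opening: 0.511
cab xy 0.0019 -0.3867
t 10.30 pos [ 0.6303 -0.3039  0.0182] toolx [ 0.0152  0.0034 -0.9999] jawyaw -2.9956 F [-0.26  0.02 -1.34] open 0.511 q6 0.374
spin 0.0046 rad (0.0 rows of .149) ; offset after spin (tool mm) [   0.4 -184.2    1.9] ; before spin [   0.4 -184.2    1. ]
```

```bash
python3 -m creep '{"offset":[[2,0,0],[0,0,0]],"spin":[0,0],"claw":[0.3,0.3]}' 70
python3 -m creep '{"offset":[[0,-15,0],[0,-20,0],[0,-20,0],[0,-15,0],[0,0,0]],"spin":[0,0,0,0,0],"claw":[0.3,0.3,0.3,0.3,0.3]}' 70
python3 - <<'E'
from h import *
e=lambda x,y:CO+x*np.array([np.cos(CY),np.sin(CY)])+y*np.array([-np.sin(CY),np.cos(CY)])
cab();p=e(0,-.2025);plan(p[0],p[1],.018,CY)
im=r.camera("side");cv2.imwrite("pics/s5.png",cv2.resize(im[90:260,190:360,::-1],None,fx=4,fy=3.5,interpolation=cv2.INTER_CUBIC))
E
```

```text
time: 10.5
eef_pos: [0.6306, -0.3039, 0.0187]
ee_rot: [0.711, 0.053, -0.7, 0.051]
force: [-0.3, -0.4, -1.2]
opening: 0.515
time: 11.0
eef_pos: [0.6191, -0.2304, 0.0183]
ee_rot: [0.711, 0.052, -0.7, 0.051]
force: [-0.8, 0.5, -1.8]
opening: 0.513
cab xy 0.0011 -0.3123
t 11.00 pos [ 0.6191 -0.2304  0.0183] toolx [ 0.0157  0.0028 -0.9999] jawyaw -2.9954 F [-0.75  0.48 -1.77] open 0.513 q6 0.265
spin 0.0048 rad (0.0 rows of .149) ; offset after spin (tool mm) [   0.3 -109.8    1.1] ; before spin [   0.3 -109.8    0.6]
```

View pics/s5.png

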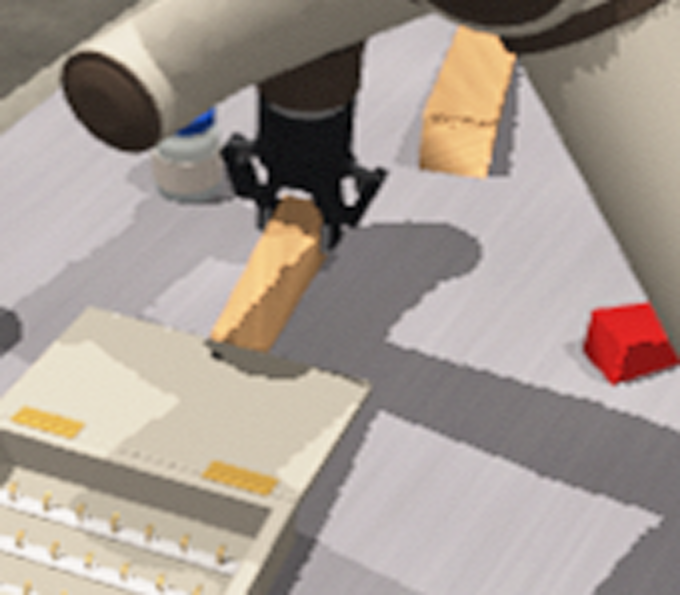

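```bash
python3 -m creep '{"offset":[[0,-12,0],[0,-15,0],[0,-15,0],[0,-15,0],[0,-15,0],[0,-10,0],[0,0,0]],"spin":[0,0,0,0,0,0,0],"claw":[0.3,0.3,0.3,0.3,0.3,0.3,0.3]}' 70
python3 - <<'E'
from h import *
e=lambda x,y:CO+x*np.array([np.cos(CY),np.sin(CY)])+y*np.array([-np.sin(CY),np.cos(CY)])
cab();p=e(0,-.2025);plan(p[0],p[1],.018,CY)
im=r.camera("side");cv2.imwrite("pics/s6.png",cv2.resize(im[90:260,190:360,::-1],None,fx=4,fy=3.5,interpolation=cv2.INTER_CUBIC))
E
```

```text
time: 11.75
eef_pos: [0.6075, -0.1516, 0.018]
ee_rot: [0.711, 0.049, -0.699, 0.053]
force: [0.3, 1.8, -1.4]
opening: 0.518
cab xy 0.0007 -0.2326
t 11.75 pos [ 0.6075 -0.1516  0.018 ] toolx [ 0.0179 -0.0046 -0.9998] jawyaw -2.9976 F [ 0.28  1.83 -1.41] open 0.518 q6 0.122
spin 0.0026 rad (0.0 rows of .149) ; offset after spin (tool mm) [ -0.3 -30.1   0.7] ; before spin [ -0.3 -30.1   0.6]
```

View pics/s6.png

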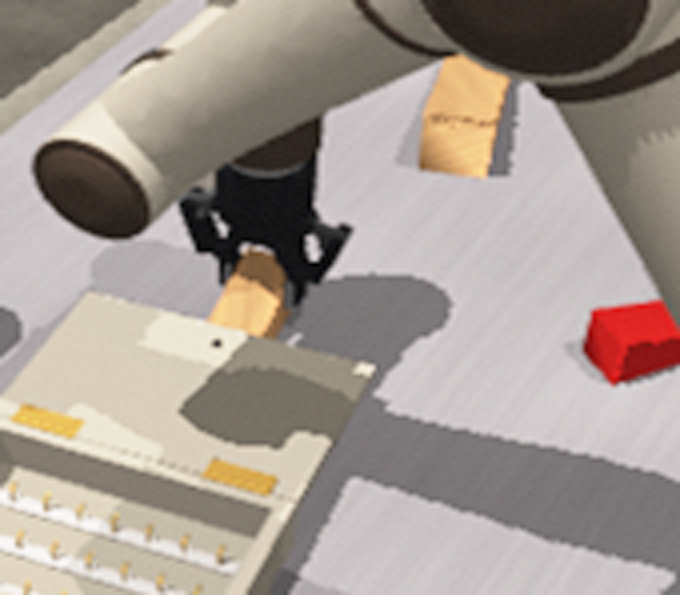

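```bash
python3 -m creep '{"offset":[[0,-10,0],[0,-11,0],[0,-9,0],[0,0,0],[0,0,0]],"spin":[0,0,0,0,0],"claw":[0.3,0.3,0.3,0.3,0.3]}' 70
python3 - <<'E'
from h import *
e=lambda x,y:CO+x*np.array([np.cos(CY),np.sin(CY)])+y*np.array([-np.sin(CY),np.cos(CY)])
cab();p=e(0,-.2025);plan(p[0],p[1],.018,CY)
im=r.camera("side");cv2.imwrite("pics/s7.png",cv2.resize(im[150:260,190:320,::-1],None,fx=5,fy=5,interpolation=cv2.INTER_CUBIC))
im=r.camera("top");cv2.imwrite("pics/t7.png",cv2.resize(im[140:235,175:305,::-1],None,fx=5,fy=5,interpolation=cv2.INTER_CUBIC))
E
```

```text
time: 12.3
eef_pos: [0.6032, -0.1223, 0.018]
ee_rot: [0.712, 0.048, -0.699, 0.053]
force: [1.4, -4.8, -2.9]
opening: 0.517
cab xy 0.0006 -0.2030
t 12.30 pos [ 0.6032 -0.1223  0.018 ] toolx [ 0.018  -0.0058 -0.9998] jawyaw -2.9997 F [ 1.42 -4.81 -2.87] open 0.517 q6 0.068
spin 0.0005 rad (0.0 rows of .149) ; offset after spin (tool mm) [-0.  -0.5  0.6] ; before spin [-0.  -0.5  0.6]
```

View pics/s7.png

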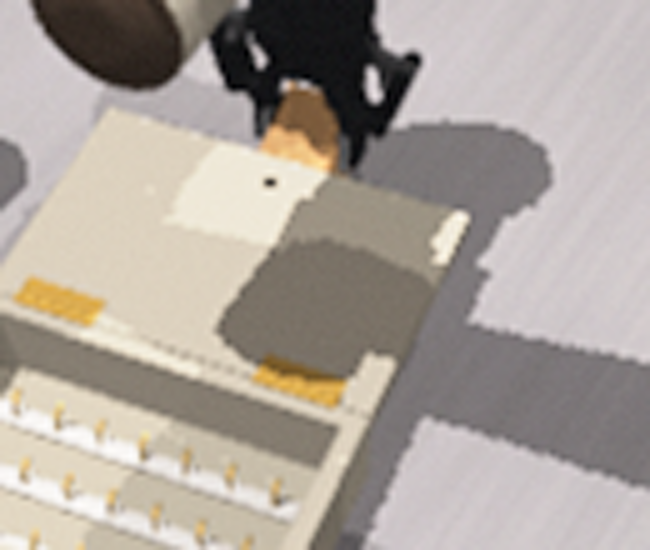

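View pics/t7.png

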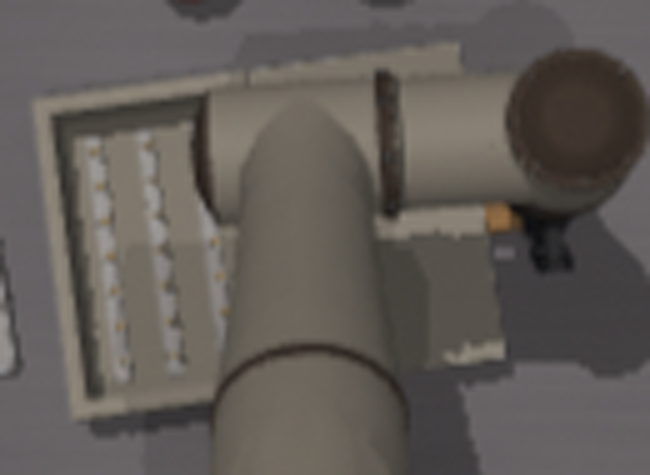

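```bash
python3 - <<'E'
from h import *
S=r.calibration("side")
e=lambda x,y:CO+x*np.array([np.cos(CY),np.sin(CY)])+y*np.array([-np.sin(CY),np.cos(CY)])
for x in(.12,-.12):
  for z in(.045,.055,.065):
    p=e(x,-.1615);u=proj(S,[p[0],p[1],z]);print(x,z,(u-[190,150])*5)
for x in(.12,-.12):
    p=e(x,0);u=proj(S,[p[0],p[1],.055]);print("hinge",x,(u-[190,150])*5)
E
```

```text
0.12 0.045 [107.44886925 114.71714055]
0.12 0.055 [106.2099678  103.48548709]
0.12 0.065 [104.95630997  92.1200551 ]
-0.12 0.045 [464.74983483 225.68250474]
-0.12 0.055 [465.67376324 214.53405024]
-0.12 0.065 [466.60929724 203.2455585 ]
hinge 0.12 [-20.59392857 285.0973375 ]
hinge -0.12 [363.61952174 416.84512204]
```

```bash
python3 -m creep '{"offset":[[0,0,0],[0,0,0],[0,0,0],[0,0,0],[0,0,0],[0,0,0],[0,0,0]],"spin":[0,0,0,0,0,0,0],"claw":[1,1,1,1,1,1,1]}' 40
python3 - <<'E'
from h import *
cab()
im=r.camera("side");cv2.imwrite("pics/s8.png",cv2.resize(im[150:260,190:320,::-1],None,fx=5,fy=5,interpolation=cv2.INTER_CUBIC))
E
```

```text
time: 13.1
eef_pos: [0.6045, -0.1218, 0.019]
ee_rot: [0.713, 0.048, -0.698, 0.051]
force: [-0.4, -0.2, 0.7]
opening: 0.994
cab xy 0.0019 -0.2027
```

View pics/s8.png

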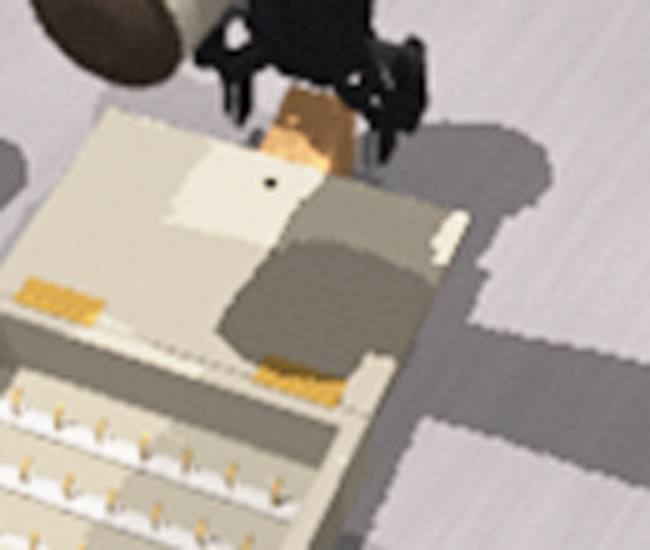

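```bash
python3 -m creep '{"offset":[[-15,0,0],[-30,0,0],[-40,0,0],[-40,0,0],[-40,0,0],[-30,0,0],[0,0,0],[0,0,0],[0,0,0],[0,0,0],[0,0,0],[0,0,0]],"spin":[0,0,0,0,0,-0.14,-0.142,-0.142,-0.142,-0.142,-0.142,-0.142],"claw":[1,1,1,1,1,1,1,1,1,1,1,1]}'
python3 -m creep '{"offset":[[0,0,0],[0,0,0],[0,0,0],[0,0,0],[0,0,0],[0,0,0]],"spin":[-0.142,-0.142,-0.142,-0.142,-0.142,0],"claw":[1,1,1,1,1,1]}'
python3 - <<'E'
from h import *
plan(.544,.338,.22,-1.3)
E
```

```text
time: 14.35
eef_pos: [0.5991, -0.1212, 0.2227]
ee_rot: [0.595, 0.386, -0.584, 0.396]
force: [-0.8, -0.6, -0.4]
opening: 1.001
time: 14.95
eef_pos: [0.598, -0.121, 0.2222]
ee_rot: [0.411, 0.571, -0.405, 0.584]
force: [-1.2, 0.4, 0.1]
opening: 0.998
t 14.95 pos [ 0.598  -0.121   0.2222] toolx [ 0.0195 -0.0026 -0.9998] jawyaw -1.2308 F [-1.16  0.4   0.12] open 0.998 q6 1.842
spin 0.0692 rad (0.5 rows of .149) ; offset after spin (tool mm) [-1.000e-01  7.080e+01 -4.567e+02] ; before spin [-1.000e-01  1.022e+02 -4.508e+02]
```

Before moving, check the door with the arm out of the way.

```bash
python3 -m creep '{"offset":[[0,7,-45],[0,7,-45],[0,7,-45],[0,7,-45],[0,7,-45],[0,7,-45],[0,7,-45],[0,7,-45],[0,7,-45],[0,7,-45],[0,0,0],[0,0,0]],"spin":[0.069,0,0,0,0,0,0,0,0,0,0,0],"claw":[1,1,1,1,1,1,1,1,1,1,1,1]}'
python3 - <<'E'
from h import *
import pickle
plan(.544,.338,.22,-1.3)
im=r.camera("top");cv2.imwrite("pics/t9.png",cv2.resize(im[140:235,195:325,::-1],None,fx=5,fy=5,interpolation=cv2.INTER_CUBIC))
c=r.calibration("wrist");im=r.camera("wrist");cv2.imwrite("pics/w9.png",im[:,:,::-1]);pickle.dump(c,open("w9.pkl","wb"))
E
```

```text
time: 16.15
eef_pos: [0.5487, 0.3485, 0.219]
ee_rot: [0.445, 0.546, -0.437, 0.559]
force: [-0.5, 0.8, -0.4]
opening: 0.999
t 16.15 pos [0.5487 0.3485 0.219 ] toolx [ 0.0204 -0.0025 -0.9998] jawyaw -1.3481 F [-0.45  0.85 -0.44] open 0.999 q6 0.964
spin -0.0481 rad (0.3 rows of .149) ; offset after spin (tool mm) [-1.  -7.3  8.9] ; before spin [-1.  -6.9  9.2]
```

View pics/t9.png

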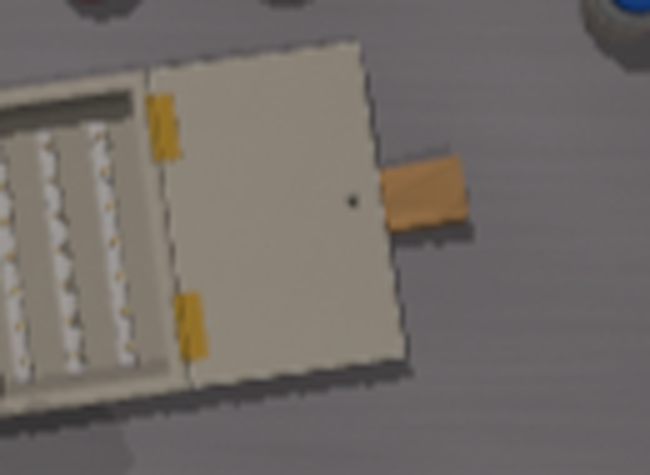

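View pics/w9.png

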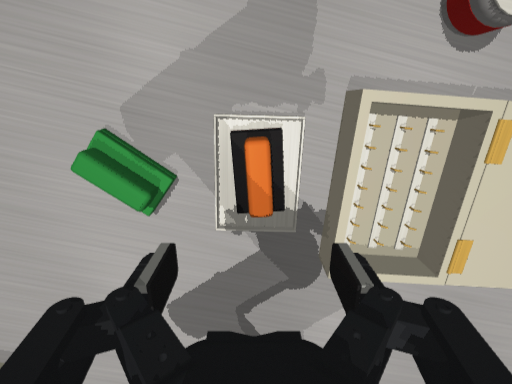

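```bash
python3 - <<'E'
from h import *
import pickle
c=pickle.load(open("w9.pkl","rb"));im=cv2.imread("pics/w9.png")
hsv=cv2.cvtColor(im,cv2.COLOR_BGR2HSV)
m=cv2.inRange(hsv,(4,180,170),(16,255,255));m[:100]=0;m[240:]=0;m[:,:215]=0;m[:,305:]=0
cs,_=cv2.findContours(m,0,2);k=max(cs,key=cv2.contourArea);rc=cv2.minAreaRect(k);print(rc,cv2.boxPoints(rc))
cv2.imwrite("pics/w9c.png",cv2.resize(im[105:240,205:315],None,fx=5,fy=4.4,interpolation=cv2.INTER_CUBIC))
E
```

```text
((259.05584716796875, 177.72647094726562), (75.23927307128906, 23.92930793762207), 85.60128784179688) [[244.24113 141.13528]
 [268.09998 139.29999]
 [273.87054 214.31766]
 [250.01172 216.15295]]
```

View pics/w9c.png

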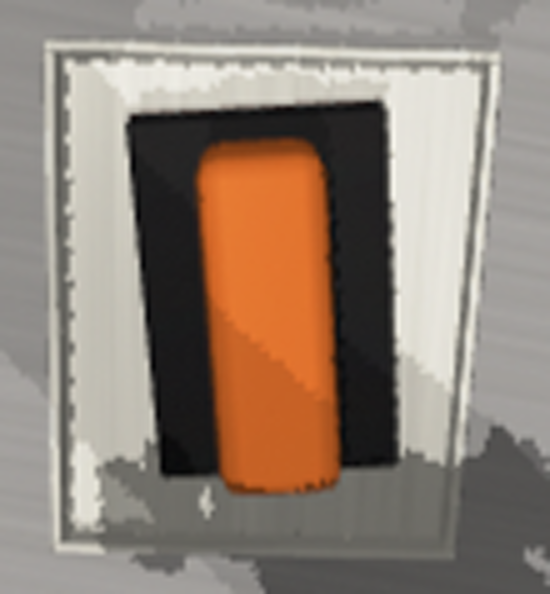

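```bash
python3 - <<'E'
from h import *
import pickle
np.set_printoptions(precision=4,suppress=True)
c=pickle.load(open("w9.pkl","rb"))
print("cam",-c["R"].T@c["t"])
f=lambda a,b:(205+(a+.5)/5-.5,105+(b+.5)/4.4-.5)
for n,z,ps in [("base",.025,[(128,115),(383,102),(398,465),(162,475)]),("tray",.015,[(45,42),(500,52),(452,555),(55,550)]),("rib",.061,[(197,150),(325,150),(340,488),(222,490)])]:
    P=np.array([ray(c,*f(*p),z)[:2] for p in ps])
    d1=P[1]-P[2];d0=P[0]-P[3]
    print(n,P.mean(0),"yaws",np.arctan2(d1[1],d1[0]),np.arctan2(d0[1],d0[0]),"len",np.hypot(*d1),np.hypot(*d0),"wid",np.hypot(*(P[0]-P[1])),np.hypot(*(P[3]-P[2])))
T=r.calibration("top");g=lambda a,b:(195+(a+.5)/5-.5,140+(b+.5)/5-.5)
for n,p in dict(DF=(359,40),DN=(408,360),HF=(147,68),HN=(190,388)).items(): print(n,ray(T,*g(*p),.055))
for n,p in dict(h1=(459,155),h2=(468,220)).items(): print(n,ray(T,*g(*p),.055))
E
```

```text
cam [0.6291 0.3686 0.364 ]
base [0.5457 0.3409] yaws 0.2927031855067649 0.2817154269278534 len 0.10977420329157156 0.1093244169814891 wid 0.06288533575566616 0.06409378624523057
tray [0.5371 0.3401] yaws 0.19555952680683544 0.19620303788125842 len 0.15836630753638214 0.1589672070117444 wid 0.11363932588542804 0.11354092007171852
rib [0.5469 0.3413] yaws 0.2816973193775534 0.27822893833092155 len 0.09299983053645702 0.09352624763581031 wid 0.028476715310286723 0.0287748059537321
DF [ 0.7169 -0.0634  0.055 ]
DN [ 0.477 -0.1    0.055]
HF [0.6943 0.0952 0.055 ]
HN [0.4554 0.0601 0.055 ]
h1 [ 0.6301 -0.1382  0.055 ]
h2 [ 0.5813 -0.1447  0.055 ]
```

```bash
python3 - <<'E'
from h import *
plan(.546,.340,.030,.284-np.pi/2)
E
```

```text
t 16.25 pos [0.549  0.3473 0.2191] toolx [ 0.0204 -0.0024 -0.9998] jawyaw -1.3488 F [ 0.11  0.57 -0.23] open 1.001 q6 0.965
spin -0.0620 rad (0.4 rows of .149) ; offset after spin (tool mm) [189.   -8.5   4.7] ; before spin [189.   -8.1   5.2]
```

```bash
python3 -m creep '{"offset":[[15,-3,2],[25,-3,2],[30,-2,1],[30,0,0],[20,0,0],[0,0,0]],"spin":[-0.06,0,0,0,0,0],"claw":[1,1,1,1,1,1]}'
python3 - <<'E'
from h import *
plan(.546,.340,.030,.284-np.pi/2)
E
```

```text
time: 16.85
eef_pos: [0.5481, 0.3319, 0.0993]
ee_rot: [0.435, 0.555, -0.423, 0.569]
force: [0.1, -1.5, -0.0]
opening: 1.0
t 16.85 pos [0.5481 0.3319 0.0993] toolx [ 0.0249  0.001  -0.9997] jawyaw -1.3038 F [ 0.08 -1.49 -0.04] open 1.000 q6 1.019
spin -0.0170 rad (0.1 rows of .149) ; offset after spin (tool mm) [69.3 -1.5 -8.8] ; before spin [69.3 -1.6 -8.7]
```

```bash
python3 -m creep '{"offset":[[8,0,-3],[10,0,-3],[12,0,-2],[12,0,0],[8,0,0],[0,0,0]],"spin":[-0.017,0,0,0,0,0],"claw":[1,1,1,1,1,1]}'
python3 - <<'E'
from h import *
plan(.546,.340,.030,.284-np.pi/2)
im=r.camera("wrist");cv2.imwrite("pics/w10.png",im[:,:,::-1])
E
```

```text
time: 17.45
eef_pos: [0.5497, 0.34, 0.0496]
ee_rot: [0.433, 0.558, -0.417, 0.573]
force: [0.3, -0.0, -0.1]
opening: 1.002
t 17.45 pos [0.5497 0.34   0.0496] toolx [ 0.0302  0.0052 -0.9995] jawyaw -1.2888 F [ 0.27 -0.01 -0.08] open 1.002 q6 1.022
spin -0.0020 rad (0.0 rows of .149) ; offset after spin (tool mm) [19.5 -4.2 -1.1] ; before spin [19.5 -4.2 -1.1]
```

View pics/w10.png

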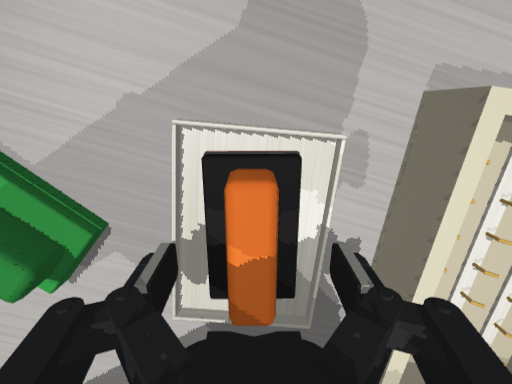

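```bash
python3 -m creep '{"offset":[[6,-2,0],[6,-2,0],[6,0,0],[0,0,0],[0,0,0]],"spin":[0,0,0,0,0],"claw":[1,1,1,1,1]}'
python3 - <<'E'
from h import *
plan(.546,.340,.030,.284-np.pi/2)
E
```

```text
time: 18.0
eef_pos: [0.5469, 0.3398, 0.0316]
ee_rot: [0.433, 0.558, -0.416, 0.573]
force: [-0.5, 0.0, 0.4]
opening: 1.0
t 18.00 pos [0.5469 0.3398 0.0316] toolx [ 0.0325  0.007  -0.9994] jawyaw -1.2881 F [-0.5   0.02  0.4 ] open 1.000 q6 1.018
spin -0.0013 rad (0.0 rows of .149) ; offset after spin (tool mm) [ 1.5 -0.9 -0.5] ; before spin [ 1.5 -0.9 -0.5]
```

```bash
python3 -m creep '{"offset":[[1,0,0],[0,0,0],[0,0,0],[0,0,0],[0,0,0],[0,0,0],[0,0,0],[0,0,0]],"spin":[0,0,0,0,0,0,0,0],"claw":[0.5,0.3,0.2,0.2,0.2,0.2,0.2,0.2]}' 80
python3 - <<'E'
from h import *
plan(.546,.340,.030,.284-np.pi/2)
E
python3 -m creep '{"offset":[[-10,0,0],[-15,0,0],[-15,0,0],[-25,0,0],[-25,0,0],[-20,0,0],[0,0,0],[0,0,0]],"spin":[0,0,0,0,0,0,0,0],"claw":[0.2,0.2,0.2,0.2,0.2,0.2,0.2,0.2]}' 80
python3 - <<'E'
from h import *
plan(.546,.340,.030,.284-np.pi/2)
im=r.camera("wrist");cv2.imwrite("pics/w11.png",im[:,:,::-1])
E
```

```text
time: 18.8
eef_pos: [0.5475, 0.3402, 0.0316]
ee_rot: [0.434, 0.558, -0.415, 0.573]
force: [1.5, -0.6, 0.7]
opening: 0.335
t 18.80 pos [0.5475 0.3402 0.0316] toolx [ 0.0339  0.0081 -0.9994] jawyaw -1.2881 F [ 1.47 -0.62  0.74] open 0.335 q6 1.018
spin -0.0013 rad (0.0 rows of .149) ; offset after spin (tool mm) [ 1.5 -1.5 -0.3] ; before spin [ 1.5 -1.5 -0.3]
time: 19.6
eef_pos: [0.5406, 0.337, 0.1436]
ee_rot: [0.432, 0.558, -0.419, 0.571]
force: [-0.6, -0.3, -2.9]
opening: 0.336
t 19.60 pos [0.5406 0.337  0.1436] toolx [ 0.0255  0.0034 -0.9997] jawyaw -1.2904 F [-0.57 -0.33 -2.92] open 0.336 q6 1.022
spin -0.0036 rad (0.0 rows of .149) ; offset after spin (tool mm) [113.7   3.1  -1.8] ; before spin [113.7   3.1  -1.9]
```

View pics/w11.png

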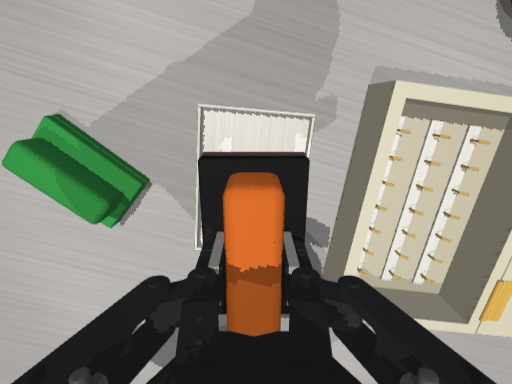

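```bash
sed -i 's/CY=0.1414/CY=0.1435/' h.py; cat >> h.py <<'E'
e=lambda x,y:CO+x*np.array([np.cos(CY),np.sin(CY)])+y*np.array([-np.sin(CY),np.cos(CY)])
def go(x,z):
    cab();p=e(x,-.0815);plan(p[0],p[1],z,CY-np.pi/2)
E
python3 - <<'E'
from h import *
go(-.077,.14)
E
```

```text
cab xy 0.0042 0.2605
t 19.65 pos [0.5409 0.337  0.1437] toolx [ 0.026   0.0033 -0.9997] jawyaw -1.2900 F [ 0.22  0.01 -1.36] open 0.337 q6 1.022
spin 0.1373 rad (0.9 rows of .149) ; offset after spin (tool mm) [  1.7 -81.3 342. ] ; before spin [   1.7 -127.3  327.7]
```

```bash
python3 -m creep '{"offset":[[0,0,0],[0,-7,28],[0,-8,34],[0,-8,34],[0,-8,34],[0,-8,34],[0,-8,34],[0,-8,34],[0,-8,34],[0,-8,34],[0,-5,20],[0,0,0]],"spin":[0.137,0,0,0,0,0,0,0,0,0,0,0],"claw":[0.2,0.2,0.2,0.2,0.2,0.2,0.2,0.2,0.2,0.2,0.2,0.2]}' 80
python3 -m creep '{"offset":[[0,0,0],[0,0,0]],"spin":[0,0],"claw":[0.2,0.2]}' 80
python3 - <<'E'
from h import *
go(-.077,.10)
E
```

```text
time: 20.85
eef_pos: [0.4984, -0.0057, 0.1257]
ee_rot: [0.46, 0.532, -0.468, 0.535]
force: [-0.9, -0.4, -2.5]
opening: 0.337
time: 21.05
eef_pos: [0.4976, -0.0059, 0.1241]
ee_rot: [0.46, 0.532, -0.469, 0.534]
force: [-0.0, 0.0, -2.9]
opening: 0.337
cab xy -0.0877 -0.0727
t 21.05 pos [ 0.4976 -0.0059  0.1241] toolx [-0.0066 -0.0113 -0.9999] jawyaw -1.4335 F [-0.01  0.04 -2.89] open 0.337 q6 1.380
spin -0.0062 rad (0.0 rows of .149) ; offset after spin (tool mm) [24.1 10.9  8.6] ; before spin [24.1 11.   8.5]
```

```bash
python3 -m creep '{"offset":[[6,4,3],[6,4,3],[6,3,2],[5,0,0],[0,0,0]],"spin":[-0.006,0,0,0,0],"claw":[0.2,0.2,0.2,0.2,0.2]}' 80
python3 - <<'E'
from h import *
go(-.077,.09)
E
```

```text
time: 21.55
eef_pos: [0.5111, -0.0104, 0.0979]
ee_rot: [0.457, 0.535, -0.467, 0.536]
force: [-1.4, -0.2, -2.0]
opening: 0.339
cab xy -0.0750 -0.0791
t 21.55 pos [ 0.5111 -0.0104  0.0979] toolx [-0.0078 -0.0115 -0.9999] jawyaw -1.4227 F [-1.38 -0.24 -2.02] open 0.339 q6 1.407
spin 0.0046 rad (0.0 rows of .149) ; offset after spin (tool mm) [ 7.9 -1.9  2.4] ; before spin [ 7.9 -1.9  2.3]
```

```bash
python3 -m creep '{"offset":[[4,-1,1],[4,0,1],[0,0,0]],"spin":[0.004,0,0],"claw":[0.2,0.2,0.2]}' 80
python3 - <<'E'
from h import *
go(-.077,.08)
im=r.camera("side");cv2.imwrite("pics/s12.png",cv2.resize(im[130:270,170:330,::-1],None,fx=4.5,fy=4,interpolation=cv2.INTER_CUBIC))
E
```

```text
time: 21.85
eef_pos: [0.5101, -0.0126, 0.0891]
ee_rot: [0.458, 0.534, -0.468, 0.535]
force: [0.3, 0.8, -1.6]
opening: 0.335
cab xy -0.0762 -0.0812
t 21.85 pos [ 0.5101 -0.0126  0.0891] toolx [-0.0081 -0.0117 -0.9999] jawyaw -1.4267 F [ 0.31  0.81 -1.61] open 0.335 q6 1.407
spin 0.0006 rad (0.0 rows of .149) ; offset after spin (tool mm) [ 9.1 -0.7  0.3] ; before spin [ 9.1 -0.7  0.3]
```

View pics/s12.png

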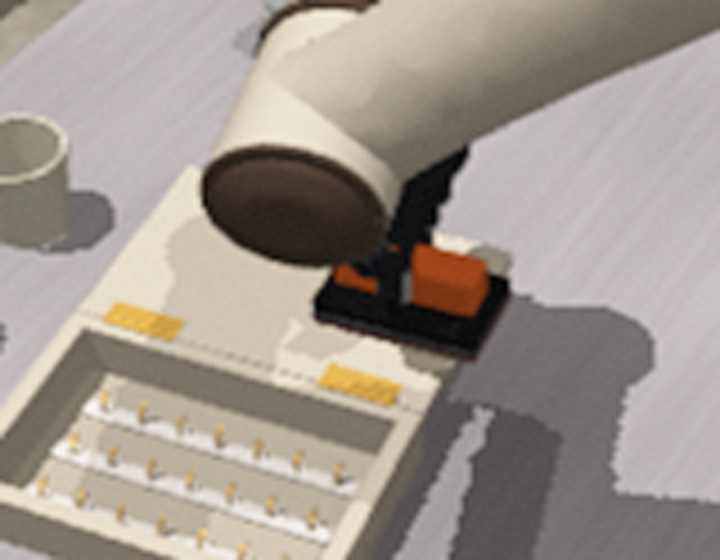

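```bash
python3 -m creep '{"offset":[[3,0,0],[2,0,0],[0,0,0]],"spin":[0,0,0],"claw":[0.2,0.2,0.2]}' 80
python3 -m creep '{"offset":[[0,0,0]],"spin":[0],"claw":[0.2]}' 80
python3 - <<'E'
from h import *
go(-.077,.08)
E
```

```text
time: 22.2
eef_pos: [0.5107, -0.0127, 0.0851]
ee_rot: [0.458, 0.534, -0.467, 0.536]
force: [-1.6, -0.2, 0.7]
opening: 0.338
time: 22.3
eef_pos: [0.5108, -0.0127, 0.0854]
ee_rot: [0.458, 0.534, -0.467, 0.536]
force: [-0.3, -1.4, -0.3]
opening: 0.34
cab xy -0.0756 -0.0813
t 22.30 pos [ 0.5108 -0.0127  0.0854] toolx [-0.0057 -0.0115 -0.9999] jawyaw -1.4261 F [-0.3  -1.45 -0.27] open 0.340 q6 1.407
spin 0.0012 rad (0.0 rows of .149) ; offset after spin (tool mm) [ 5.4 -1.3  0.2] ; before spin [ 5.4 -1.3  0.2]
```

```bash
python3 -m creep '{"offset":[[2,0,0],[2,0,0]],"spin":[0,0],"claw":[0.2,0.2]}' 80
python3 -m creep '{"offset":[[1,0,0]],"spin":[0],"claw":[0.2]}' 80
python3 - <<'E'
from h import *
go(-.077,.08)
E
```

```text
time: 22.5
eef_pos: [0.5109, -0.0128, 0.0824]
ee_rot: [0.458, 0.534, -0.467, 0.536]
force: [-2.7, 0.4, 6.1]
opening: 0.334
time: 22.6
eef_pos: [0.511, -0.0129, 0.082]
ee_rot: [0.458, 0.533, -0.466, 0.537]
force: [-3.0, 0.1, 6.8]
opening: 0.336
cab xy -0.0755 -0.0816
t 22.60 pos [ 0.511  -0.0129  0.082 ] toolx [-0.0043 -0.0118 -0.9999] jawyaw -1.4251 F [-3.01  0.05  6.76] open 0.336 q6 1.407
spin 0.0022 rad (0.0 rows of .149) ; offset after spin (tool mm) [ 2.  -1.5 -0.1] ; before spin [ 2.  -1.5 -0.1]
```

```bash
python3 -m creep '{"offset":[[1.5,0,0],[0.7,0,0],[0.7,0,0]],"spin":[0,0,0],"claw":[0.2,0.2,0.2]}' 80
python3 - <<'E'
from h import *
go(.077,.0805)
E
```

```text
time: 22.9
eef_pos: [0.5116, -0.0132, 0.0819]
ee_rot: [0.458, 0.533, -0.466, 0.538]
force: [-3.5, -0.1, 6.6]
opening: 0.334
cab xy -0.0749 -0.0819
t 22.90 pos [ 0.5116 -0.0132  0.0819] toolx [-0.0017 -0.0122 -0.9999] jawyaw -1.4235 F [-3.48 -0.09  6.59] open 0.334 q6 1.407
spin 0.0038 rad (0.0 rows of .149) ; offset after spin (tool mm) [  0.8 151.9  -0.4] ; before spin [8.000e-01 1.519e+02 1.000e-01]
```

```bash
python3 -m creep '{"offset":[[1.2,4,0],[1.2,7,0],[1.2,8,0]],"spin":[0.001,0.001,0.001],"claw":[0.2,0.2,0.2]}' 80
python3 - <<'E'
from h import *
go(.077,.0805)
E
```

```text
time: 23.2
eef_pos: [0.5289, -0.0119, 0.0811]
ee_rot: [0.458, 0.533, -0.467, 0.537]
force: [-4.4, -1.9, 8.5]
opening: 0.336
cab xy -0.0575 -0.0831
t 23.20 pos [ 0.5289 -0.0119  0.0811] toolx [-0.0035 -0.0144 -0.9999] jawyaw -1.4257 F [-4.4  -1.89  8.5 ] open 0.336 q6 1.411
spin 0.0016 rad (0.0 rows of .149) ; offset after spin (tool mm) [-1.000e-01  1.345e+02 -1.600e+00] ; before spin [-1.000e-01  1.345e+02 -1.400e+00]
```

```bash
python3 -m creep '{"offset":[[1.1,9,-0.3],[1.1,9,-0.3],[1.1,9,-0.3]],"spin":[0,0,0],"claw":[0.2,0.2,0.2]}' 80
python3 - <<'E'
from h import *
go(.077,.0805)
E
```

```text
time: 23.5
eef_pos: [0.5552, -0.009, 0.0813]
ee_rot: [0.456, 0.532, -0.468, 0.538]
force: [-4.9, -2.3, 9.0]
opening: 0.337
cab xy -0.0311 -0.0840
t 23.50 pos [ 0.5552 -0.009   0.0813] toolx [-0.0049 -0.0174 -0.9998] jawyaw -1.4247 F [-4.9  -2.28  9.  ] open 0.337 q6 1.417
spin 0.0026 rad (0.0 rows of .149) ; offset after spin (tool mm) [-1.000e-01  1.081e+02 -2.500e+00] ; before spin [-1.000e-01  1.081e+02 -2.200e+00]
```

```bash
python3 -m creep '{"offset":[[1.1,9,-0.7],[1.1,9,-0.7],[1.1,9,-0.7],[1.1,9,-0.7]],"spin":[0.001,0.001,0,0],"claw":[0.2,0.2,0.2,0.2]}' 80
python3 - <<'E'
from h import *
go(.077,.0805)
E
```

```text
time: 23.9
eef_pos: [0.5905, -0.0038, 0.0817]
ee_rot: [0.455, 0.531, -0.47, 0.538]
force: [-4.5, -2.6, 8.0]
opening: 0.337
cab xy 0.0046 -0.0839
t 23.90 pos [ 0.5905 -0.0038  0.0817] toolx [-0.0062 -0.0217 -0.9997] jawyaw -1.4258 F [-4.5  -2.6   7.99] open 0.337 q6 1.421
spin 0.0015 rad (0.0 rows of .149) ; offset after spin (tool mm) [ 0.5 72.4 -2.5] ; before spin [ 0.5 72.4 -2.4]
```

```bash
python3 -m creep '{"offset":[[1.3,9,-0.7],[1.3,9,-0.7],[1.3,9,-0.7],[1.3,9,-0.7]],"spin":[0.001,0,0,0],"claw":[0.2,0.2,0.2,0.2]}' 80
python3 - <<'E'
from h import *
go(.077,.0805)
E
```

```text
time: 24.3
eef_pos: [0.6261, 0.0011, 0.0819]
ee_rot: [0.454, 0.531, -0.471, 0.539]
force: [-4.1, -2.8, 8.6]
opening: 0.335
cab xy 0.0404 -0.0842
t 24.30 pos [0.6261 0.0011 0.0819] toolx [-0.0073 -0.0265 -0.9996] jawyaw -1.4257 F [-4.07 -2.83  8.64] open 0.335 q6 1.425
spin 0.0016 rad (0.0 rows of .149) ; offset after spin (tool mm) [ 0.9 36.6 -2.7] ; before spin [ 0.9 36.6 -2.6]
```

```bash
python3 -m creep '{"offset":[[1.3,9,-0.7],[1.3,9,-0.7],[1.3,9,-0.5],[1.2,6,0]],"spin":[0,0,0,0],"claw":[0.2,0.2,0.2,0.2]}' 80
python3 -m creep '{"offset":[[1,1,0],[1,0,0],[1,0,0]],"spin":[0,0,0],"claw":[0.2,0.2,0.2]}' 80
python3 - <<'E'
from h import *
go(.077,.0805)
im=r.camera("side");cv2.imwrite("pics/s13.png",cv2.resize(im[130:270,170:330,::-1],None,fx=4.5,fy=4,interpolation=cv2.INTER_CUBIC))
E
```

```text
time: 24.7
eef_pos: [0.6595, 0.0048, 0.0826]
ee_rot: [0.452, 0.53, -0.472, 0.54]
force: [-3.1, -1.3, 7.5]
opening: 0.341
time: 25.0
eef_pos: [0.6621, 0.0043, 0.0831]
ee_rot: [0.452, 0.529, -0.471, 0.542]
force: [-2.4, -0.2, 5.9]
opening: 0.335
cab xy 0.0766 -0.0862
t 25.00 pos [0.6621 0.0043 0.0831] toolx [-0.0035 -0.0322 -0.9995] jawyaw -1.4235 F [-2.37 -0.22  5.86] open 0.335 q6 1.431
spin 0.0038 rad (0.0 rows of .149) ; offset after spin (tool mm) [ 2.5  0.5 -4.8] ; before spin [ 2.5  0.5 -4.8]
```

View pics/s13.png

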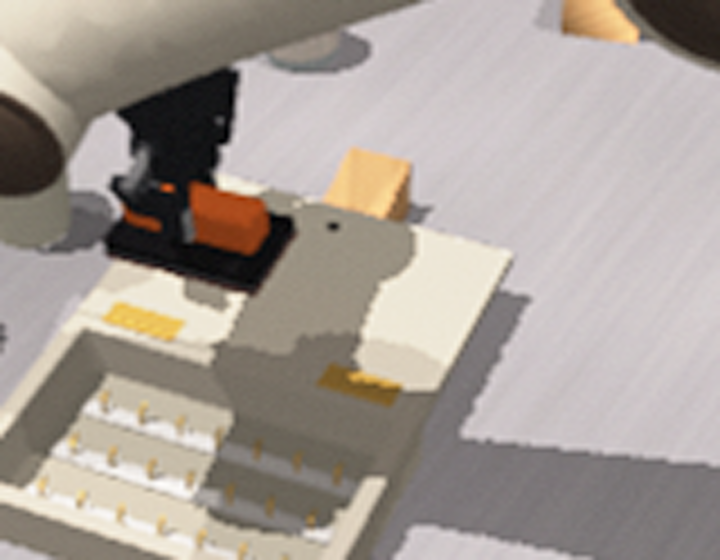

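```bash
python3 -m creep '{"offset":[[-5,0,0],[-15,0,0],[-25,0,0],[-25,0,0],[-15,0,0],[0,0,0],[0,0,0]],"spin":[0,0,0,0,0,0,0],"claw":[0.2,0.2,0.2,0.2,0.2,0.2,0.2]}' 80
python3 - <<'E'
from h import *
plan(.541,.340,.16,.2-np.pi/2)
im=r.camera("side");cv2.imwrite("pics/s14.png",cv2.resize(im[90:270,170:370,::-1],None,fx=4,fy=3.3,interpolation=cv2.INTER_CUBIC))
E
```

```text
time: 25.75
eef_pos: [0.6611, 0.0077, 0.1649]
ee_rot: [0.452, 0.53, -0.473, 0.539]
force: [-1.2, -0.5, -2.8]
opening: 0.337
t 25.75 pos [0.6611 0.0077 0.1649] toolx [-0.0104 -0.031  -0.9995] jawyaw -1.4255 F [-1.24 -0.46 -2.78] open 0.337 q6 1.434
spin -0.0547 rad (0.4 rows of .149) ; offset after spin (tool mm) [  -4.2  -51.8 -349.5] ; before spin [  -4.2  -70.8 -346.2]
```

View pics/s14.png

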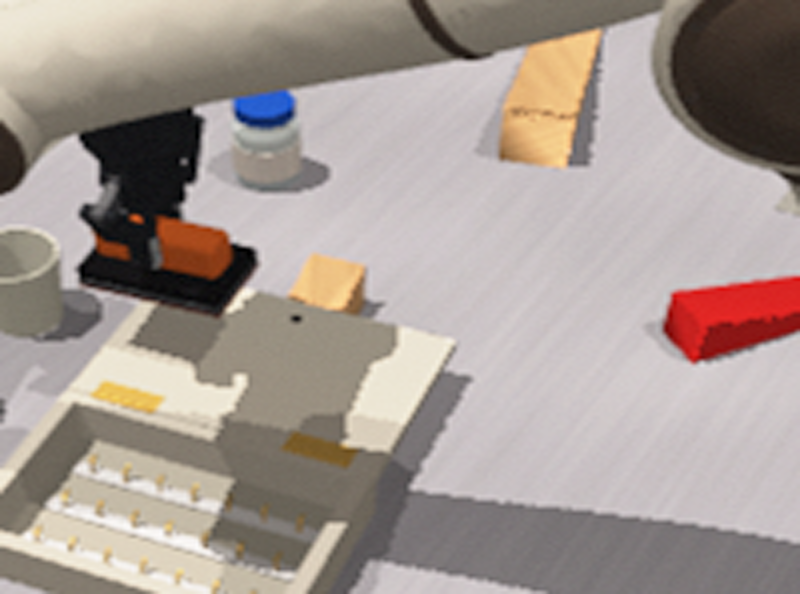

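```bash
python3 -m creep '{"offset":[[-1,-4,-25],[-1,-5,-35],[-1,-5,-35],[-1,-5,-35],[-1,-5,-35],[-1,-5,-35],[-1,-5,-35],[-1,-5,-35],[-1,-5,-35],[-1,-5,-25],[0,-2,-8],[0,0,0]],"spin":[-0.055,0,0,0,0,0,0,0,0,0,0,0],"claw":[0.2,0.2,0.2,0.2,0.2,0.2,0.2,0.2,0.2,0.2,0.2,0.2]}' 80
python3 - <<'E'
from h import *
plan(.539,.339,.08,.196-np.pi/2)
E
```

```text
time: 27.0
eef_pos: [0.5345, 0.3369, 0.1449]
ee_rot: [0.427, 0.546, -0.469, 0.546]
force: [-0.4, 0.0, -1.7]
opening: 0.34
t 27.00 pos [0.5345 0.3369 0.1449] toolx [-0.0374 -0.0455 -0.9983] jawyaw -1.3732 F [-0.4   0.02 -1.67] open 0.340 q6 0.946
spin 0.0016 rad (0.0 rows of .149) ; offset after spin (tool mm) [64.5  7.8 -3.6] ; before spin [64.5  7.8 -3.5]
```

```bash
python3 -m creep '{"offset":[[10,3,-1],[12,2,-1],[12,0,0],[12,0,0],[10,0,0],[6,0,0],[0,0,0],[0,0,0]],"spin":[0,0,0,0,0,0,0,0],"claw":[0.2,0.2,0.2,0.2,0.2,0.2,0.2,0.2]}' 80
python3 - <<'E'
from h import *
plan(.539,.339,.045,.196-np.pi/2)
im=r.camera("wrist");cv2.imwrite("pics/w15.png",im[:,:,::-1])
im=r.camera("side");cv2.imwrite("pics/s15.png",cv2.resize(im[240:384,90:250,::-1],None,fx=4.5,fy=4,interpolation=cv2.INTER_CUBIC))
E
```

```text
time: 27.8
eef_pos: [0.5374, 0.3306, 0.0736]
ee_rot: [0.427, 0.545, -0.474, 0.545]
force: [0.7, -0.4, -2.1]
opening: 0.337
t 27.80 pos [0.5374 0.3306 0.0736] toolx [-0.043  -0.0507 -0.9978] jawyaw -1.3798 F [ 0.7  -0.4  -2.13] open 0.337 q6 0.949
spin -0.0050 rad (0.0 rows of .149) ; offset after spin (tool mm) [28.   4.7 -9.1] ; before spin [28.   4.6 -9.2]
```

View pics/w15.png

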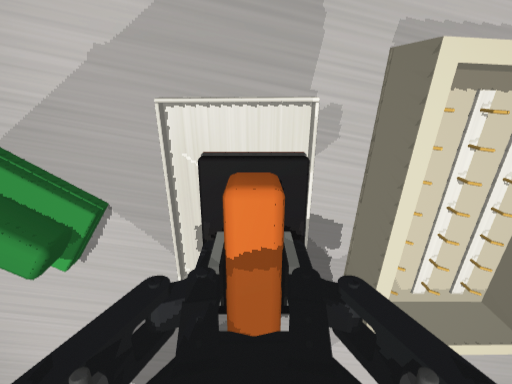

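View pics/s15.png

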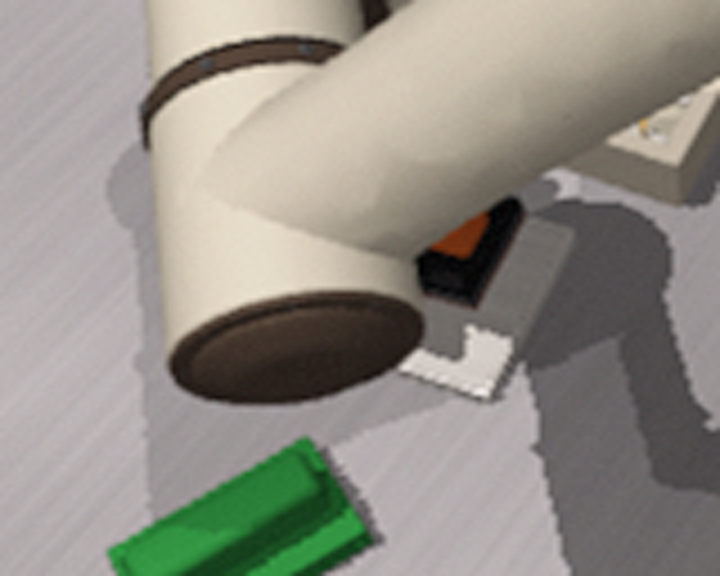

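```bash
python3 -m creep '{"offset":[[4,2,-5],[5,2,-4],[5,1,-2],[4,0,0],[0,0,0]],"spin":[-0.005,0,0,0,0],"claw":[0.2,0.2,0.2,0.2,0.2]}' 80
python3 - <<'E'
from h import *
plan(.539,.339,.032,.196-np.pi/2)
E
```

```text
time: 28.4
eef_pos: [0.5403, 0.3441, 0.0553]
ee_rot: [0.426, 0.547, -0.47, 0.546]
force: [-0.2, 0.0, -2.3]
opening: 0.338
t 28.40 pos [0.5403 0.3441 0.0553] toolx [-0.0399 -0.0475 -0.9981] jawyaw -1.3733 F [-0.19  0.01 -2.27] open 0.338 q6 0.944
spin 0.0015 rad (0.0 rows of .149) ; offset after spin (tool mm) [23.6 -1.1  3.8] ; before spin [23.6 -1.1  3.8]
```

```bash
python3 -m creep '{"offset":[[4,0,1.5],[5,0,1],[4,0,1],[2,0,0],[0,0,0]],"spin":[0,0,0,0,0],"claw":[0.2,0.2,0.2,0.2,0.2]}' 80
python3 - <<'E'
from h import *
plan(.539,.339,.032,.196-np.pi/2)
E
```

```text
time: 28.9
eef_pos: [0.5402, 0.339, 0.0388]
ee_rot: [0.426, 0.547, -0.471, 0.546]
force: [0.2, -0.1, -2.1]
opening: 0.337
t 28.90 pos [0.5402 0.339  0.0388] toolx [-0.0406 -0.0483 -0.998 ] jawyaw -1.3736 F [ 0.2  -0.15 -2.09] open 0.337 q6 0.949
spin 0.0012 rad (0.0 rows of .149) ; offset after spin (tool mm) [ 6.9 -0.8 -0.5] ; before spin [ 6.9 -0.8 -0.5]
```

```bash
python3 -m creep '{"offset":[[2,0,0],[2,0,0],[2,0,0],[1,0,0]],"spin":[0,0,0,0],"claw":[0.2,0.2,0.2,0.2]}' 80
python3 - <<'E'
from h import *
plan(.539,.339,.031,.196-np.pi/2)
E
```

```text
time: 29.3
eef_pos: [0.5403, 0.3389, 0.0342]
ee_rot: [0.426, 0.547, -0.47, 0.547]
force: [-3.5, -1.5, 5.7]
opening: 0.334
t 29.30 pos [0.5403 0.3389 0.0342] toolx [-0.0391 -0.0479 -0.9981] jawyaw -1.3726 F [-3.52 -1.53  5.7 ] open 0.334 q6 0.949
spin 0.0022 rad (0.0 rows of .149) ; offset after spin (tool mm) [ 3.2 -1.1 -0.5] ; before spin [ 3.2 -1.1 -0.5]
```

```bash
python3 -m creep '{"offset":[[1,0,0],[1,0,0],[0,0,0],[0,0,0],[0,0,0],[0,0,0],[0,0,0],[0,0,0],[0,0,0]],"spin":[0,0,0,0,0,0,0,0,0],"claw":[0.25,0.35,0.4,0.5,0.7,1,1,1,1]}' 40
python3 -m creep '{"offset":[[-5,0,0],[-15,0,0],[-30,0,0],[-35,0,0],[-35,0,0],[-35,0,0],[-20,0,0],[0,0,0],[0,0,0]],"spin":[0,0,0,0,0,0,0,0,0],"claw":[1,1,1,1,1,1,1,1,1]}' 40
python3 - <<'E'
from h import *
import pickle
plan(.539,.339,.031,.196-np.pi/2)
c=r.calibration("wrist");im=r.camera("wrist");cv2.imwrite("pics/w16.png",im[:,:,::-1]);pickle.dump(c,open("w16.pkl","wb"))
E
```

```text
time: 30.2
eef_pos: [0.5417, 0.3399, 0.0319]
ee_rot: [0.428, 0.546, -0.469, 0.547]
force: [0.3, -0.8, 0.3]
opening: 0.998
time: 31.1
eef_pos: [0.5479, 0.3475, 0.2153]
ee_rot: [0.428, 0.546, -0.469, 0.547]
force: [0.1, -0.1, -0.4]
opening: 0.998
t 31.10 pos [0.5479 0.3475 0.2153] toolx [-0.036  -0.0457 -0.9983] jawyaw -1.3729 F [ 0.08 -0.12 -0.38] open 0.998 q6 0.950
spin 0.0019 rad (0.0 rows of .149) ; offset after spin (tool mm) [184.7  -2.2  -0.3] ; before spin [184.7  -2.2  -0.3]
```

View pics/w16.png

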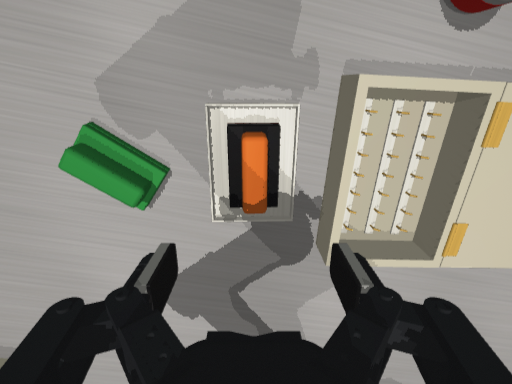

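The block sits square in the tray at (254,166), flat and clear of the walls. Last check is the door, wedge and bystanders.

```bash
python3 - <<'E'
from h import *
a=r.camera("top");cv2.imwrite("pics/t17.png",cv2.resize(a[90:235,135:335,::-1],None,fx=4,fy=4,interpolation=cv2.INTER_CUBIC))
a=r.camera("side");cv2.imwrite("pics/s17.png",cv2.resize(a[90:350,120:340,::-1],None,fx=3.4,fy=2.3,interpolation=cv2.INTER_CUBIC));cv2.imwrite("pics/s17c.png",cv2.resize(a[150:260,190:320,::-1],None,fx=5,fy=5,interpolation=cv2.INTER_CUBIC))
E
```

```text
(no output)
```

View pics/t17.png

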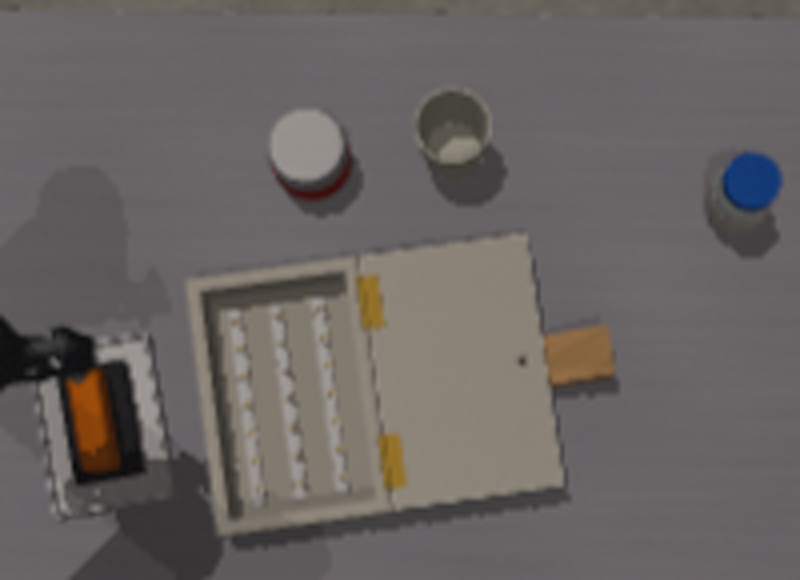

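View pics/s17c.png

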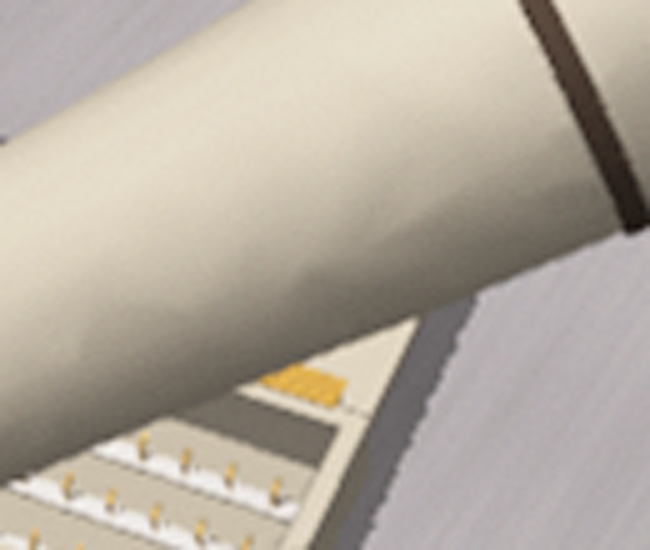

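```bash
python3 -c "
from station import r
print(r.finish_job())"
```

```text
the job is handed in; nothing more can be done
None
```

The job is done and handed in at about 31 s of the 72 s limit; no verdict was reported.

- **Wedge:** I picked the smaller of the two wooden wedges and slid it under the middle of the door's free edge while gripping it. Released, it held the door. After release, the side view put the door's free edge at 51 to 57 mm at its two ends, averaging about 54 mm against 55 mm for level. In the last top view, the door corners and wedge were where they had been before the sanding. The arm blocked the last side view, so levelness at the end rests on the top view alone.
- **Sanding stroke:** I ran one unbroken stroke along the door from about x = -75 mm to +77 mm. Every force reading between moves implied roughly 8.5 to 12 N on the door. The force was read only every 0.2 to 0.4 s, so the pressure between readings wasn't seen.
- **Block:** It is back in the tray, released, flat and near the centre in the last wrist picture. I judged that by eye from the picture. The gripper had drifted to about 0.06 rad of tilt by then, so the block was set down slightly tilted and levelled itself when released.
- **Bystanders:** The jar, tin and cup look unmoved in the top view.

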